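# Catch and gather the mosaic stones

## Task

Pull the stopper cap up to free the chute, then take the dipper by its handle and hold it up under the chute's lip, pushing the gate open with its rim, so that it catches all the stones that slide out. Set the dipper upright on the middle of the cork mat, gather the loose stones on the bench into it as well, and press the stopper cap fully home again. Leave the paint bottle and the paint jar where they stand.

Things in the scene. Friction and masses are not known exactly. Their poses are not given: they have to be found in the camera images.
- chute: fixed plywood stand with a polished aluminium chute, open above. Origin on the bench straight below the lip, z up; the chute climbs from the lip to +x of this frame at 38 degrees and pours to -x. Lane 36 mm wide, 200 mm long, walls 24 mm high; its back end is 310 mm above the bench. The stand's foot covers x 50 to 170, |y| up to 55 mm; the space below and before the lip is free
- lip (a point): middle of the lip, the lower end of the chute floor, 165 mm above the bench. Stones slide down the lane by themselves and drop 0 to 60 mm in front of the lip, between the gate's feet
- gate (a joint): white gate plate across the lip, sliding straight up (m, 0 shut, 0.040 highest; 80 g, falls shut by its weight); stones pass once it is above 0.025. It has two white flat feet, one each side of the mouth, undersides 120 mm above the bench when shut, at chute x -80 to -5 and |y| 30 to 48 mm: a rim raised under both feet lifts the gate
- feet (a point): on the gate, midway between its feet, level with their undersides, 48 mm in front of the lip: where the middle of the dipper's rim should be (the rim then clears the chute with the gate at 0.030). Rises with the gate
- cap (a joint): black stopper cap over the chute; its blade bars the lane 45 mm behind the lip and holds back the stones. It slides straight up (m, 0 fully home, 0.040 fully pulled), takes some 5 N to move and stays where it is left. Above 0.030 the lane is free and the stones slide on down to the gate
- cap_knob (a point): on the cap, near the middle of its upright round knob, 19 mm in diameter; the knob's top is 11 mm above this point and a wider disc, 42 mm across, begins 19 mm below it. 275 mm above the bench when the cap is home; rises with the cap. Room to grip it from above, fingers on the chute's +y and -y sides
- dipper: white enamel bowl with a straight wooden handle, some 160 g. Origin at the centre of its underside, z up, handle towards -x. Bowl 110 mm wide at the rim, 98 at the foot, 60 tall, walls 4, inner floor 5 mm above the underside. Handle: level bar 16 mm wide, 14 tall, its middle 47 mm above the underside, from x -52 to -156 mm
- grip (a point): middle of the dipper's handle, 100 mm from the bowl's axis and 47 mm above its underside
- mat: a fixed square cork mat, 150 x 150 x 4 mm; origin at the centre of its underside
- s1: chunky terracotta stone, a flat round disc with bevelled edges, 26 mm in diameter and 16 mm thick, 20 g; origin at its centre, z its short axis. One of the stones lying in the chute (all three are there), in single file behind the stopper's blade
- s2: chunky terracotta stone, a flat round disc with bevelled edges, 26 mm in diameter and 16 mm thick, 20 g; origin at its centre, z its short axis. One of the stones lying in the chute (all three are there), in single file behind the stopper's blade
- s3: chunky terracotta stone, a flat round disc with bevelled edges, 26 mm in diameter and 16 mm thick, 20 g; origin at its centre, z its short axis. One of the stones lying in the chute (all three are there), in single file behind the stopper's blade
- p1: chunky terracotta stone, a flat round disc with bevelled edges, 26 mm in diameter and 16 mm thick, 20 g; origin at its centre, z its short axis. One of the stones lying flat on the bench in front of the chute (3 to 5 are there); None if absent
- p2: chunky terracotta stone, a flat round disc with bevelled edges, 26 mm in diameter and 16 mm thick, 20 g; origin at its centre, z its short axis. One of the stones lying flat on the bench in front of the chute (3 to 5 are there); None if absent
- p3: chunky terracotta stone, a flat round disc with bevelled edges, 26 mm in diameter and 16 mm thick, 20 g; origin at its centre, z its short axis. One of the stones lying flat on the bench in front of the chute (3 to 5 are there); None if absent
- p4: chunky terracotta stone, a flat round disc with bevelled edges, 26 mm in diameter and 16 mm thick, 20 g; origin at its centre, z its short axis. One of the stones lying flat on the bench in front of the chute (3 to 5 are there); None if absent
- p5: chunky terracotta stone, a flat round disc with bevelled edges, 26 mm in diameter and 16 mm thick, 20 g; origin at its centre, z its short axis. One of the stones lying flat on the bench in front of the chute (3 to 5 are there); None if absent
- paint_bottle: orange paint bottle, 48 mm in diameter, 130 mm tall, standing by the chute; origin at the centre of its underside; to be left standing where it is
- paint_jar: grey paint jar, 56 mm in diameter, 60 mm tall, standing by the chute; origin at the centre of its underside; to be left standing where it is

How it is judged:
On the way, in this order (a step that is already met when the one before it is completed fails the run):
1. the stopper cap is pulled up, freeing the lane (above 30 mm) (value of joint cap above 0.03 m), for 0.2 s.
2. the dipper, held well off the bench (above 50 mm) under the lip, has the gate open (above 15 mm) (value of joint gate above 0.015 m and height (world z) of dipper above 0.05 m and horizontal distance between dipper and lip below 0.09 m), for 0.2 s.
At the end, for the whole second after the job is handed in: The dipper stands upright and at rest on the cork mat, its middle within 40 mm of the mat's, with every stone (from the chute and from the bench) at rest inside the bowl below its rim; the gate has fallen shut and the stopper cap is home to within 5 mm (horizontal distance between dipper and mat below 0.04 m and height (world z) of dipper below 0.008 m and angle between dipper's own z axis and vertical below 0.1 rad and linear speed of dipper below 0.02 m/s and value of joint each of cap, gate below 0.005 m and horizontal distance between each of s1, s2, s3, p1, p2, p3, p4, p5 and dipper below 0.052 m and z of s1 in the frame of dipper between 0 and 0.06 m and linear speed of each of s1, s2, s3, p1, p2, p3, p4, p5 below 0.03 m/s and z of s2 in the frame of dipper between 0 and 0.06 m and z of s3 in the frame of dipper between 0 and 0.06 m and z of p1 in the frame of dipper between 0 and 0.06 m and z of p2 in the frame of dipper between 0 and 0.06 m and z of p3 in the frame of dipper between 0 and 0.06 m and z of p4 in the frame of dipper between 0 and 0.06 m and z of p5 in the frame of dipper between 0 and 0.06 m); the robot touches nothing.
It fails at once if the paint bottle is shoved more than 30 mm or tipped (distance of paint_bottle from where it was at the start of the episode above 0.03 m or angle between paint_bottle's own z axis and vertical above 0.5 rad).
It fails at once if the paint jar is shoved more than 30 mm or tipped (distance of paint_jar from where it was at the start of the episode above 0.03 m or angle between paint_jar's own z axis and vertical above 0.5 rad).
Of p1, p2, p3, p4, p5 only 3 to 5 are there at a start; the rules pass over those that are not, and their reading is None.
At some moment in a run one of p1, p2, p3, p4, p5, dipper may be knocked a few centimetres aside while the robot is not near it.
It also fails if it takes over 210 s, if anything falls off the work surface, if the arm or the gripper's body presses on something with over 40 N, if the wrist force passes 120 N, or if a joint passes its speed limit or range.

## Robot

A 6-joint arm with a two-finger parallel gripper is mounted at the origin on the work surface. World frame = base frame: x ahead of the robot, y to its left, z up, the work surface at z = 0. Lengths are in m, angles in rad, forces in N, time in s.
With the tool pointing down it reaches from about 0.35 to 0.975 m from the base axis. Payload 4.9 kg.
Tool frame: the origin (TCP) lies on the centre line of the jaws, within the pads' length; the fingertips stand 14 mm ahead of it and the grasp point (between the pads) lies 5 mm behind it; x points along the fingers, z is the direction in which the jaws open and shut, and the axes are right-handed (so a half turn about x gives the same grasp; the last joint's range is limited). The gripper opens to 85 mm and grips with 20 to 120 N. Pads are 22 mm wide; open, the fingers measure 114 mm over their backs; the gripper's body (76 mm by 85 mm) begins 54 mm behind the grasp point. The pads swing forward as they close: fully open they stand 13 mm farther back than shut.
Start: joints at [1.205, 0.053, 1.613, -0, 1.476, -0.119], TCP at [0.153, 0.606, 0.245] pointing down, gripper open.
Joint ranges: [-3.01, 3.01], [-1.01, 2.22], [0.06, 2.58], [-1.02, 4.17], [0.09, 2.62], [-3.14, 3.14]. Speed limits (rad/s): [2.57, 2.57, 3.14, 3.14, 3.14, 3.14].

## Interface

Orientations are given as a rotation vector (axis times angle).
In Python, from station import ctrl gives the robot as it stands.
- The arm moves only by the tool move_arm, never from a script. Its argument "increments" is a list that holds one entry, the list of rows, each a list of 4 numbers: the shift along the tool's x, y, z in units of 25 cm (1.0 is 25 cm), then the turn about the tool's x in units of 90 degrees (1.0 is 90 degrees). A call has 1 to 20 rows; each row shifts and turns the commanded pose from where the row before left it, along the tool's axes as they then stand; what a row does not reach is not made up. A row lasts 1/12 s, in which the tool goes at most 41.7 mm and 7.16 degrees, less where a joint would pass 70% of its speed; a pose out of reach is approached as far as the arm can. A call with a number of a shift or a turn outside -1 to 1 is refused whole. A call with a gripper value outside its range is refused whole. "gripper" is the closure, from 0 (fully open) to 1 (shut), set as the call begins (left out, the last holds). The fingers move at their own pace and stop on an object; "squeeze" is the grip in N (left out, the last holds). Time passes only in rows, so rows that do not move let the fingers close. It gives the time, the measured TCP pose, the force and the opening at its end, in the units of the state.
- ctrl.get_obs(): the state, without advancing time (a new reading comes with each control period).
- ctrl.get_image(name): name is "scene" or "top"; returns a dict with "pixels" (384x512x3 uint8, red, green, blue), "depth" (384x512 float32, m along the optical axis (not along the pixel's ray), 0 where there is no reading), "K" (3x3 intrinsics, pixels), "k1" (the pictures are not rectified: a ray, as slopes to the right and down, at radius r is drawn at 1 + k1 r^2 times it, then the intrinsics apply), "extrinsics" (4x4, takes a point from camera to world coordinates). Camera axes: x right, y up, looking along -z (the intrinsics and any distortion apply to the point x, -y, -z); pixel columns grow to the right and rows downward; lengths in m; the calibration is good to about 2 mm. A picture is of the moment at which its call begins.
- ctrl.finish_job(): hands the job in, once; it reports no verdict.
Trained networks look in the newest picture that a camera, given by its name, has taken for a name from the list of things; names that differ only in an ending like _2 or _b are one class to them, and where a whole thing is asked for, a point or a joint stands for the part that bears it (a point fixed in the world has none). Each returns a list of dicts, best first, with "score" (0 to 1); they miss things now and then, are a little off and sometimes report something else, mostly with a low value. They report only what shows in the picture. A call takes as long as a camera call.
- ctrl.trace(camera, target): "region" (384x512 bool, what is visible of it) and "pixel" ([row, column] in pixels, amid what is visible of it).
The state is a dict: "t": time; "q": joint angles; "dq": joint speeds; "effort": joint torques, N m; "tool_pos": TCP position; "tool_rot": TCP orientation; "contact_force": force on the tool from outside, world axes, zero at the start; "wrist_torque": the same for the moment, N m; "opening": finger opening in m.
Only numpy, scipy, OpenCV 4.12 (cv2) and the standard library are available. Lean on these libraries where they do the work, as an engineer would, in place of code of your own. Each camera call takes 0.05 s, during which the arm holds its last target. There are 200 camera calls.

## Working session

There is one attempt and no reset: what is moved stays moved. The work goes in short steps, Python scripts to look and compute and a tool call to move; the robot and the scene stay as the last step left them, time stands still between calls to the robot, and variables do not carry over. Pictures are saved under pics/ and viewed, about 12 in all and at most 16, crops included, and the job is handed in when it is done.

Besides the shell and the picture viewer there is one more tool, called in YAML: its name, and indented under it one key for each argument. move_arm: Moves the arm, as the interface text tells. Shifts and turns lie within -1 to 1; 1 stands for 25 cm of shift or 90 degrees of turn. Its arguments: {"type":"object","properties":{"increments":{"type":"array","items":{"type":"array","items":{"type":"array","items":{"type":"number","minimum":-1,"maximum":1}}}},"gripper":{"type":"number"},"squeeze":{"type":"number"}},"required":["increments"]}

```bash
mkdir -p pics; ls
cat > h.py <<'E'
import numpy as np, cv2
from scipy.spatial.transform import Rotation as R
from station import ctrl
def cloud(im):
    d=im["depth"];K=im["K"];h,w=d.shape
    v,u=np.mgrid[:h,:w].astype(float)
    xd=(u-K[0,2])/K[0,0]; yd=(v-K[1,2])/K[1,1]
    x,y=xd.copy(),yd.copy()
    for _ in range(10):
        s=1+im["k1"]*(x*x+y*y); x,y=xd/s,yd/s
    P=np.stack([x*d,-y*d,-d],-1)
    E=im["extrinsics"]; W=P@E[:3,:3].T+E[:3,3]; W[d<=0]=np.nan
    return W
def save(im,name,crop=None,s=1):
    p=im["pixels"][:,:,::-1]
    if crop: p=p[crop[0]:crop[1],crop[2]:crop[3]]
    cv2.imwrite("pics/"+name,cv2.resize(p,None,fx=s,fy=s,interpolation=cv2.INTER_CUBIC))
def st():
    o=ctrl.get_obs(); print("t",round(o["t"],2),"pos",np.round(o["tool_pos"],4),"R",np.round(R.from_rotvec(o["tool_rot"]).as_matrix(),3).tolist(),"F",np.round(o["contact_force"],1),"open",round(o["opening"],4)); return o
E
python3 - <<'E'
from h import *
o=st()
for c in("scene","top"):
    im=ctrl.get_image(c); np.save(f"{c}.npy",im,allow_pickle=True)
    save(im,f"a_{c}.png",s=1.5); W=cloud(im); print(c,im["extrinsics"].round(3).tolist(),im["k1"])
    for n in["chute","gate","cap","dipper","mat","p1","paint_bottle","paint_jar","grip"]:
        for r in ctrl.trace(c,n)[:6]:
            m=r["region"]; q=W[m]; q=q[~np.isnan(q[:,0])]
            if len(q): print(n,round(r["score"],2),np.round(r["pixel"]),m.sum(),"med",np.median(q,0).round(3),"lo",np.percentile(q,3,axis=0).round(3),"hi",np.percentile(q,97,axis=0).round(3))
E
```

```text
pics
t 0.0 pos [0.1525 0.6055 0.244 ] R [[-0.001, -0.97, 0.244], [-0.002, 0.244, 0.97], [-1.0, 0.0, -0.002]] F [ 0.4 -0.4 -0. ] open 0.0852
scene [[-0.865, -0.433, 0.255, 0.895], [0.502, -0.748, 0.434, 0.494], [0.003, 0.503, 0.864, 1.161], [0.0, 0.0, 0.0, 1.0]] -0.109249571412126
chute 0.95 [228. 221.] 4159 med [0.735 0.065 0.149] lo [0.581 0.003 0.006] hi [0.802 0.099 0.301]
chute 0.72 [221. 262.] 419 med [0.608 0.084 0.127] lo [0.565 0.008 0.122] hi [0.635 0.1   0.202]
gate 0.85 [221. 260.] 399 med [0.604 0.085 0.127] lo [0.563 0.008 0.122] hi [0.635 0.1   0.202]
cap 0.65 [205. 231.] 280 med [0.686 0.056 0.257] lo [0.666 0.036 0.249] hi [0.702 0.07  0.288]
cap 0.56 [221. 262.] 523 med [0.602 0.068 0.127] lo [ 0.553 -0.054 -0.002] hi [0.635 0.1   0.202]
mat 0.78 [150. 203.] 1857 med [ 0.611 -0.293  0.004] lo [ 0.539 -0.367 -0.   ] hi [ 0.682 -0.223  0.009]
mat 0.2 [229. 220.] 4160 med [0.735 0.064 0.15 ] lo [ 0.585 -0.003  0.005] hi [0.801 0.099 0.301]
p1 0.63 [195. 306.] 57 med [0.436 0.007 0.014] lo [ 0.425 -0.005  0.006] hi [0.446 0.017 0.019]
p1 0.54 [216. 322.] 84 med [0.429 0.
[... 1193 characters left out ...]
5  0.008]
p1 0.68 [157. 235.] 3139 med [0.701 0.041 0.192] lo [ 0.586 -0.003  0.006] hi [0.799 0.095 0.303]
p1 0.58 [285. 194.] 89 med [0.413 0.142 0.015] lo [0.401 0.132 0.   ] hi [0.424 0.155 0.02 ]
p1 0.48 [279. 252.] 66 med [0.434 0.003 0.015] lo [ 0.424 -0.007  0.011] hi [0.444 0.013 0.02 ]
p1 0.41 [276. 223.] 72 med [0.428 0.074 0.015] lo [0.418 0.064 0.011] hi [0.438 0.086 0.019]
paint_bottle 0.77 [160. 317.] 427 med [ 0.715 -0.172  0.08 ] lo [ 0.698 -0.211 -0.002] hi [ 0.746 -0.154  0.127]
paint_jar 0.83 [162. 184.] 476 med [0.724 0.171 0.058] lo [0.701 0.148 0.002] hi [0.751 0.196 0.064]
grip 0.62 [212. 135.] 1902 med [0.604 0.298 0.009] lo [0.474 0.248 0.   ] hi [0.657 0.344 0.06 ]
```

View pics/a_top.png

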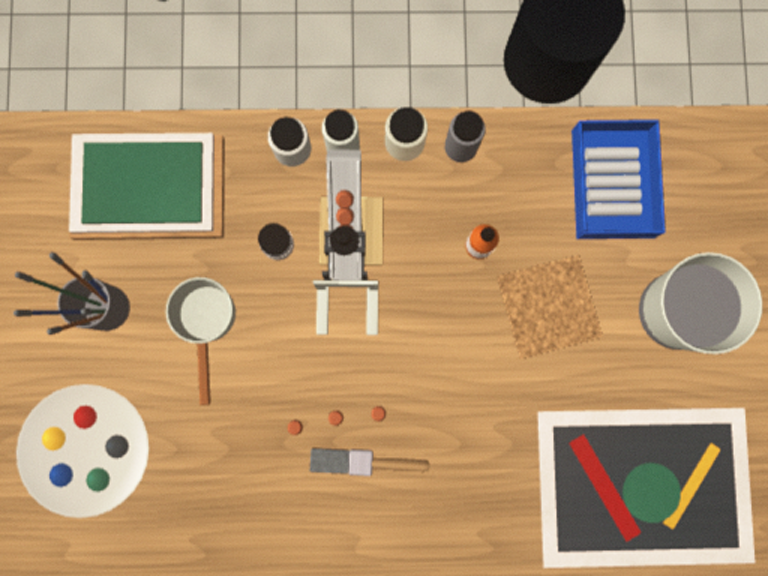

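View pics/a_scene.png

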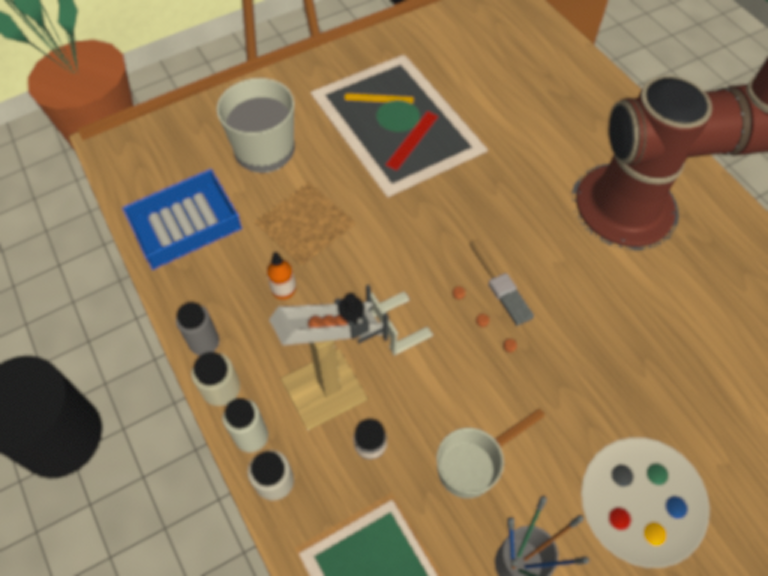

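The views show three loose stones (top, 1.5x: (427,294), (418,335), (413,378)), the dipper at (310,200) with its handle towards the robot, and the cap, gate feet and mat in plain view. Next I'll get precise fits.

```bash
cat >> h.py <<'E'
def circ(p):
    A=np.c_[2*p,np.ones(len(p))]; s=np.linalg.lstsq(A,(p**2).sum(1),rcond=None)[0]
    return s[:2],np.sqrt(s[2]+s[0]**2+s[1]**2)
def dipper(im,c0,zoff=0,tol=.008):
    W=cloud(im); P=W[~np.isnan(W[...,0])]
    q=P[(np.hypot(*(P[:,:2]-c0).T)<.08)&(abs(P[:,2]-.060-zoff)<tol)]
    for _ in range(5):
        c,r=circ(q[:,:2]); q=q[abs(np.hypot(*(q[:,:2]-c).T)-r)<.006]
    h=P[(np.hypot(*(P[:,:2]-c).T)<.17)&(np.hypot(*(P[:,:2]-c).T)>.07)&(abs(P[:,2]-.054-zoff)<tol)]
    a=np.arctan2(*(np.median(h[:,:2],0)-c)[::-1]) if len(h) else np.nan
    return c,r,len(q),np.median(q[:,2]),np.degrees(a),len(h)
def stones(im,maxz=1):
    W=cloud(im); hsv=cv2.cvtColor(im["pixels"],cv2.COLOR_RGB2HSV).astype(int)
    m=((hsv[...,0]<10)|(hsv[...,0]>174))&(hsv[...,1]>110)&(hsv[...,2]>70)
    n,l,s,ce=cv2.connectedComponentsWithStats(m.astype(np.uint8))
    for i in range(1,n):
        if 25<s[i,4]<300:
            q=W[l==i]; q=q[~np.isnan(q[:,0])]
            if len(q): print("stone?",s[i,4],ce[i].round(),np.median(q,0).round(3),"mid",((np.percentile(q,3,axis=0)+np.percentile(q,97,axis=0))/2).round(3))
E
python3 - <<'E'
from h import *
for c in("scene","top"):
    im=np.load(f"{c}.npy",allow_pickle=True).item(); W=cloud(im); P=W[~np.isnan(W[...,0])]
    print(c); stones(im); print("dip",dipper(im,np.array([.603,.298])))
    def box(x0,x1,y0,y1,z0,z1):return P[(P[:,0]>x0)&(P[:,0]<x1)&(P[:,1]>y0)&(P[:,1]<y1)&(P[:,2]>z0)&(P[:,2]<z1)]
    k=box(.64,.72,.0,.1,.275,.30); print("knob",len(k),np.median(k,0).round(4),k.min(0).round(3),k.max(0).round(3))
    d=box(.63,.73,.0,.1,.245,.262); print("disc",len(d),d.min(0).round(3),d.max(0).round(3))
    f=box(.53,.64,-.02,.12,.115,.140); 
    a=f[f[:,1]>.05];b=f[f[:,1]<.05]
    for g in(a,b): 
        g=g[g[:,0]<.615]; print("foot",len(g),g.mean(0).round(4),g.min(0).round(3),g.max(0).round(3),"slope",np.polyfit(g[:,0],g[:,1],1).round(3))
    # chute walls
    for n in["mat"]:
        m=ctrl.trace(c,n)[0]["region"]; q=W[m]; q=q[~np.isnan(q[:,0])]
        print("mat",cv2.minAreaRect(q[:,:2].astype(np.float32)*1000))
E
```

```text
scene
stone? 173 [413. 346.] [0.436 0.501 0.01 ] mid [0.436 0.501 0.009]
dip (array([0.60685107, 0.29810203]), np.float64(0.05343682124433054), 220, np.float64(0.059550297992596146), np.float64(-111.35740641083069), 477)
knob 69 [0.685  0.0528 0.2853] [0.675 0.042 0.275] [0.693 0.06  0.292]
disc 351 [0.663 0.023 0.245] [0.73  0.081 0.262]
foot 142 [0.5879 0.0922 0.1258] [0.56  0.082 0.12 ] [0.615 0.102 0.13 ] slope [-0.016  0.102]
foot 125 [0.5833 0.0144 0.1258] [0.558 0.004 0.121] [0.609 0.024 0.131] slope [-0.008  0.019]
mat ((610.7293090820312, -295.9365234375), (149.09228515625, 155.99929809570312), 14.253922462463379)
top
stone? 202 [229. 138.] [0.731 0.047 0.254] mid [0.73  0.047 0.253]
stone? 180 [ 56. 278.] [0.435 0.497 0.008] mid [0.436 0.499 0.008]
stone? 53 [252. 276.] [0.431 0.003 0.015] mid [0.433 0.004 0.015]
stone? 54 [223. 278.] [0.427 0.076 0.016] mid [0.427 0.075 0.015]
stone? 54 [196. 285.] [0.411 0.144 0.015] mid [0.413 0.144 0.015]
dip (array([0.60740346, 0.2950353 ]), np.float64(0.053571714227438415), 194, np.float64(0.05827424947088422), np.float64(-160.80754891981982), 480)
knob 70 [0.6843 0.0465 0.285 ] [0.676 0.038 0.275] [0.693 0.055 0.292]
disc 401 [0.665 0.018 0.245] [0.73  0.076 0.262]
foot 184 [0.5884 0.0886 0.1252] [0.562 0.08  0.12 ] [0.615 0.097 0.131] slope [-0.004  0.091]
foot 163 [0.587  0.0103 0.1253] [0.561 0.003 0.12 ] [0.614 0.02  0.132] slope [-0.022  0.023]
mat ((612.5138549804688, -299.098388671875), (151.21824645996094, 152.2012481689453), 13.97143268585205)
```

move_arm:
  increments:
    - [[-0.12, 0, 0, -0.039], [-0.12, 0, 0, -0.039], [-0.12, 0, 0, -0.039], [-0.12, 0, 0, -0.039], [0, -0.082, -0.0857, 0], [0, -0.082, -0.0857, 0], [0, -0.082, -0.0857, 0], [0, -0.082, -0.0857, 0], [0, -0.082, -0.0857, 0], [0, -0.082, -0.0857, 0], [0, -0.082, -0.0857, 0], [0, -0.082, -0.0857, 0], [0, -0.082, -0.0857, 0], [0, -0.082, -0.0857, 0], [0, -0.082, -0.0857, 0], [0, -0.082, -0.0857, 0], [0, -0.082, -0.0857, 0], [0, -0.082, -0.0857, 0]]
  gripper: 0

```text
t: 2.6
tool_pos: [0.44, 0.3044, 0.3655]
tool_rot: [-1.208, 1.21, 1.208]
contact_force: [1.3, 0.8, 0.0]
opening: 0.0854
```

move_arm:
  increments:
    - [[0, -0.082, -0.0857, 0], [0, -0.082, -0.0857, 0], [0, -0.082, -0.0857, 0], [0, -0.082, -0.0857, 0], [0, -0.082, -0.0857, 0], [0, -0.082, -0.0857, 0], [0, -0.082, -0.0857, 0], [0, -0.082, -0.0857, 0], [0, -0.082, -0.0857, 0], [0, -0.082, -0.0857, 0], [0, -0.082, -0.0857, 0], [0, -0.082, -0.0857, 0], [0, 0, 0, 0], [0, 0, 0, 0], [0, 0, 0, 0]]

```text
t: 3.85
tool_pos: [0.6845, 0.0483, 0.3651]
tool_rot: [-1.207, 1.21, 1.209]
contact_force: [-1.2, 1.6, -0.5]
opening: 0.0851
```

Run:
```python
from h import *
st()
im=ctrl.get_image("scene"); save(im,"b.png",(120,300,150,350),4)
W=cloud(im);P=W[~np.isnan(W[...,0])]
```

```text
t 3.85 pos [0.6845 0.0483 0.3651] R [[-0.001, -1.0, 0.002], [0.0, 0.002, 1.0], [-1.0, 0.001, 0.0]] F [-1.2  1.6 -0.5] open 0.0851
```

move_arm:
  increments:
    - [[0.06, 0, 0, 0], [0.06, 0, 0, 0], [0.06, 0, 0, 0], [0.06, 0, 0, 0], [0.06, 0, 0, 0], [0.05, 0, 0, 0], [0, 0, 0, 0], [0, 0, 0, 0]]

```text
t: 4.57
tool_pos: [0.6841, 0.0481, 0.2761]
tool_rot: [-1.207, 1.212, 1.21]
contact_force: [0.3, 0.4, 1.0]
opening: 0.0848
```

move_arm:
  increments:
    - [[0, 0, 0, 0], [0, 0, 0, 0], [0, 0, 0, 0], [0, 0, 0, 0], [0, 0, 0, 0], [0, 0, 0, 0], [0, 0, 0, 0], [0, 0, 0, 0], [0, 0, 0, 0], [0, 0, 0, 0]]
  gripper: 1
  squeeze: 40

```text
t: 5.4
tool_pos: [0.6849, 0.0483, 0.2786]
tool_rot: [-1.208, 1.209, 1.207]
contact_force: [-1.7, 1.1, 4.4]
opening: 0.0174
```

move_arm:
  increments:
    - [[-0.02, 0, 0, 0], [-0.02, 0, 0, 0], [-0.02, 0, 0, 0], [-0.02, 0, 0, 0], [-0.02, 0, 0, 0], [-0.02, 0, 0, 0], [-0.02, 0, 0, 0], [-0.02, 0, 0, 0], [0, 0, 0, 0], [0, 0, 0, 0], [0, 0, 0, 0], [0, 0, 0, 0]]
  squeeze: 60

```text
t: 6.4
tool_pos: [0.6848, 0.0482, 0.3174]
tool_rot: [-1.208, 1.21, 1.208]
contact_force: [5.0, 2.6, -4.2]
opening: 0.0171
```

Run:
```python
from h import *
st()
im=ctrl.get_image("scene"); save(im,"c.png",(120,300,150,350),4)
```

```text
t 6.4 pos [0.6848 0.0482 0.3174] R [[0.0, -1.0, 0.002], [0.0, 0.002, 1.0], [-1.0, -0.0, 0.0]] F [ 5.   2.6 -4.2] open 0.0171
```

View pics/c.png

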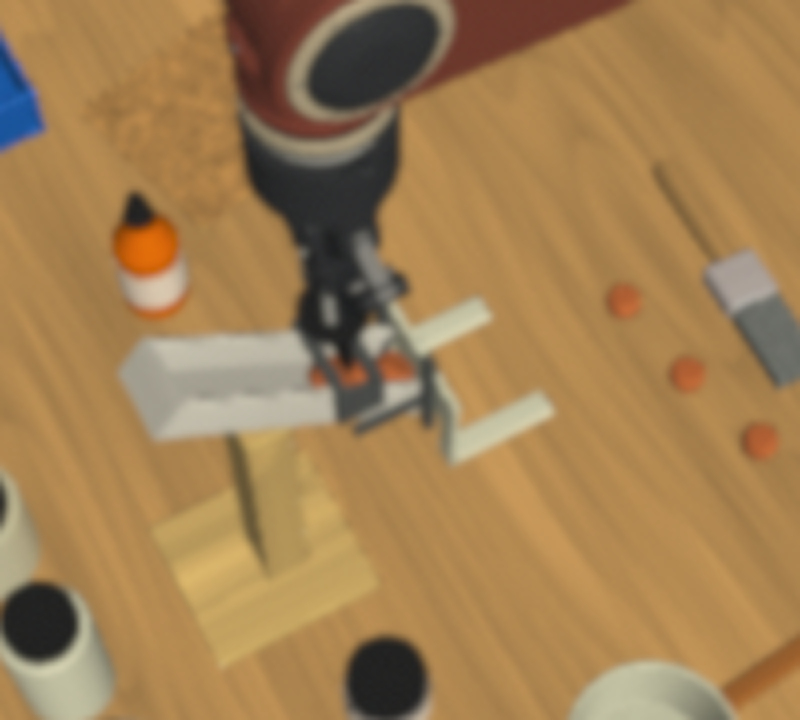

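Image: stones slid to the gate (≈(395,365)), cap is up. Release and back off.

move_arm:
  increments:
    - [[0, 0, 0, 0], [0, 0, 0, 0], [0, 0, 0, 0], [0, 0, 0, 0], [0, 0, 0, 0], [0, 0, 0, 0], [-0.08, 0, 0, 0], [-0.08, 0, 0, 0], [-0.08, 0, 0, 0], [0, 0.1, 0.02, 0], [0, 0.1, 0.02, 0], [0, 0.1, 0.02, 0], [0, 0.1, 0.02, 0], [0, 0.1, 0.02, 0], [0, 0.1, 0.02, 0], [0, 0.1, 0.02, 0], [0, 0.1, 0.02, 0], [0, 0, 0, 0], [0, 0, 0, 0]]
  gripper: 0

```text
t: 8.03
tool_pos: [0.4842, 0.0886, 0.3786]
tool_rot: [-1.209, 1.208, 1.207]
contact_force: [0.7, 0.3, 0.5]
opening: 0.0852
```

```bash
cat >> h.py <<'E'
def handle(im,c,zc=.054):
    W=cloud(im); hsv=cv2.cvtColor(im["pixels"],cv2.COLOR_RGB2HSV).astype(int)
    d=np.hypot(W[...,0]-c[0],W[...,1]-c[1])
    m=(abs(W[...,2]-zc)<.007)&(d>.065)&(d<.16)&(hsv[...,0]<16)&(hsv[...,1]>110)
    m=cv2.morphologyEx(m.astype(np.uint8),cv2.MORPH_OPEN,np.ones((2,2)))
    n,l,s,_=cv2.connectedComponentsWithStats(m)
    if n<2: return None
    i=1+np.argmax(s[1:,4]); q=W[l==i][:,:2]
    v=cv2.fitLine(q.astype(np.float32),cv2.DIST_HUBER,0,.01,.01).ravel()
    return s[i,4],q.mean(0).round(4),v.round(3),np.degrees(np.arctan2(*(q.mean(0)-c)[::-1])).round(1)
E
python3 - <<'E'
from h import *
st()
for c in("scene","top"):
    im=ctrl.get_image(c); save(im,f"d_{c}.png",s=1.5)
    D=dipper(im,np.array([.607,.297])); print(c,D,handle(im,D[0]))
    W=cloud(im);P=W[~np.isnan(W[...,0])]
    k=P[(abs(P[:,0]-.685)<.03)&(abs(P[:,1]-.049)<.03)&(P[:,2]>.28)&(P[:,2]<.36)]
    print("cap hi",len(k),np.percentile(k,97,axis=0) if len(k) else 0)
E
```

```text
t 8.03 pos [0.4842 0.0886 0.3786] R [[0.002, -1.0, 0.001], [-0.0, 0.001, 1.0], [-1.0, -0.002, -0.0]] F [0.7 0.3 0.5] open 0.0852
scene (array([0.60752959, 0.29819147]), np.float64(0.05311198955280393), 253, np.float64(0.0597890266768315), np.float64(-133.8544501112497), 470) (np.int32(205), array([nan, nan]), array([0., 0., 0., 0.], dtype=float32), np.float64(nan))
cap hi 295 [0.70210589 0.06964925 0.32645782]
top (array([0.60932278, 0.29521581]), np.float64(0.05241756699296818), 267, np.float64(0.05816316104115171), np.float64(-43.5019846658367), 267) (np.int32(12), array([0.5205, 0.2068]), array([0.172, 0.985, 0.523, 0.219], dtype=float32), np.float64(-135.1))
cap hi 333 [0.70298623 0.06439587 0.32586088]
```

```bash
cat >> h.py <<'E'
def handle(im,c,a0=183,zc=.054,w=25):
    W=cloud(im); d=np.hypot(W[...,0]-c[0],W[...,1]-c[1]); a=np.degrees(np.arctan2(W[...,1]-c[1],W[...,0]-c[0]))
    m=(abs(W[...,2]-zc)<.009)&(d>.065)&(d<.16)&(abs((a-a0+180)%360-180)<w)
    q=W[m][:,:2]
    if len(q)<8: return len(q)
    v=cv2.fitLine(q.astype(np.float32),cv2.DIST_HUBER,0,.01,.01).ravel()
    return len(q),np.median(q,0).round(4),np.median(W[m][:,2]).round(4),"line dir",(np.degrees(np.arctan2(v[1],v[0]))).round(1),"from c",np.degrees(np.arctan2(*(np.median(q,0)-c)[::-1])).round(1)
E
python3 - <<'E'
from h import *
for c in("scene","top"):
    im=ctrl.get_image(c); D=dipper(im,np.array([.607,.297])); print(D[:4],handle(im,D[0]))
E
```

```text
(array([0.60739301, 0.29810301]), np.float64(0.05320818536418217), 249, np.float64(0.05955995031556527)) (225, array([0.5   , 0.2931]), np.float64(0.0536), 'line dir', np.float32(3.6), 'from c', np.float64(-177.4))
(array([0.60928156, 0.29524757]), np.float64(0.05249073981400701), 242, np.float64(0.058529696992142055)) (15, array([0.5358, 0.2967]), np.float64(0.0545), 'line dir', np.float32(-6.8), 'from c', np.float64(178.9))
```

View pics/d_top.png

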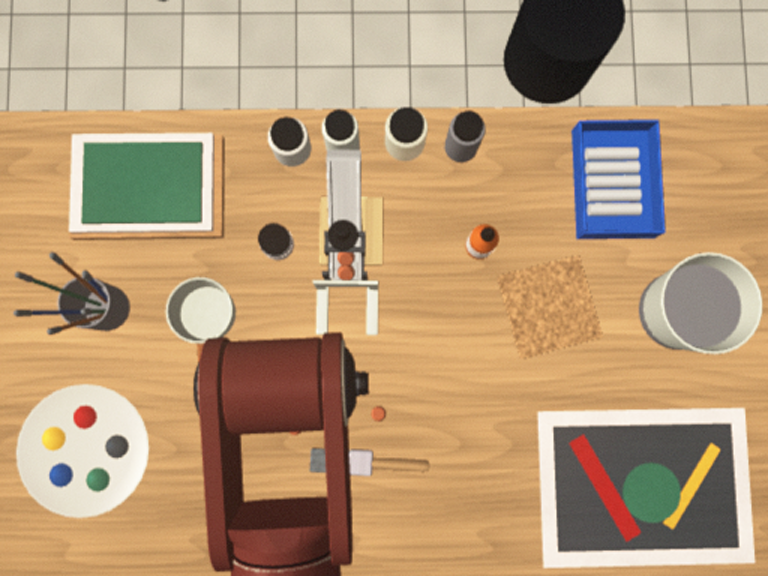

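move_arm:
  increments:
    - [[0, -0.012, 0.1007, -0.033], [0, -0.012, 0.1007, 0], [0, -0.012, 0.1007, 0], [0, -0.012, 0.1007, 0], [0, -0.012, 0.1007, 0], [0, -0.012, 0.1007, 0], [0, -0.012, 0.1007, 0], [0, -0.012, 0.1007, 0], [0.11, 0, 0, 0], [0.11, 0, 0, 0], [0.11, 0, 0, 0], [0.11, 0, 0, 0], [0.11, 0, 0, 0], [0.11, 0, 0, 0], [0.11, 0, 0, 0], [0.11, 0, 0, 0], [0.11, 0, 0, 0], [0, 0, 0, 0], [0, 0, 0, 0]]

```text
t: 9.82
tool_pos: [0.4992, 0.29, 0.1282]
tool_rot: [-1.245, 1.19, 1.248]
contact_force: [-0.0, 0.6, 0.6]
opening: 0.0857
```

Run:
```python
from h import *
st()
im=ctrl.get_image("scene"); save(im,"e.png",(190,350,240,400),4)
D=dipper(im,np.array([.607,.297])); print(D[:4],handle(im,D[0]))
t=np.load("top.npy",allow_pickle=True).item();D=dipper(t,np.array([.607,.297])); print("top0",D[:4],handle(t,D[0]))
```

```text
t 9.82 pos [0.4992 0.29   0.1282] R [[-0.005, -0.999, -0.05], [-0.002, -0.05, 0.999], [-1.0, 0.005, -0.002]] F [-0.   0.6  0.6] open 0.0857
(array([0.60740868, 0.29819493]), np.float64(0.05308906396304978), 250, np.float64(0.05954658378748634)) (207, array([0.5036, 0.2928]), np.float64(0.0537), 'line dir', np.float32(4.0), 'from c', np.float64(-177.0))
top0 (array([0.60839393, 0.29515457]), np.float64(0.05302088666602985), 212, np.float64(0.05827424947088422)) (259, array([0.5012, 0.2884]), np.float64(0.0524), 'line dir', np.float32(3.0), 'from c', np.float64(-176.4))
```

View pics/e.png

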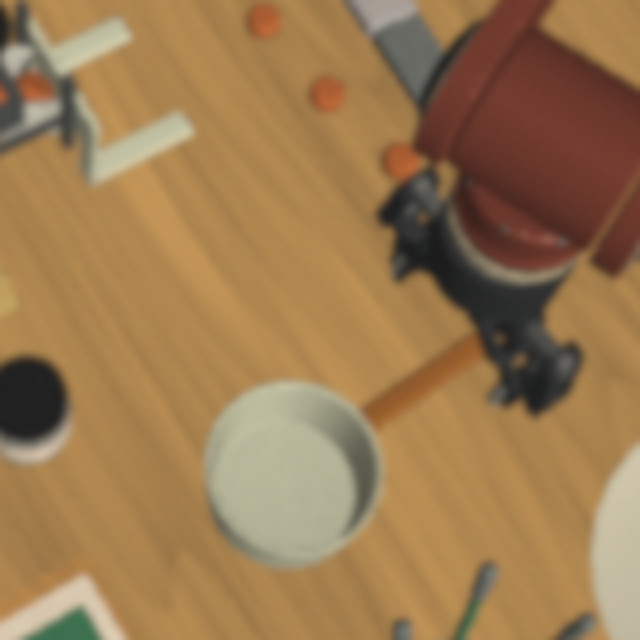

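The jaws straddle the handle at about (430,385). Descend and grip.

move_arm:
  increments:
    - [[0.07, -0.018, 0, 0], [0.07, -0.017, 0, 0], [0.07, 0, 0, 0], [0.07, 0, 0, 0], [0.063, 0, 0, 0], [0, 0, 0, 0], [0, 0, 0, 0]]

```text
t: 10.45
tool_pos: [0.5099, 0.2915, 0.0461]
tool_rot: [-1.246, 1.183, 1.245]
contact_force: [0.3, 0.6, -0.3]
opening: 0.085
```

move_arm:
  increments:
    - [[0, 0, 0, 0], [0, 0, 0, 0], [0, 0, 0, 0], [0, 0, 0, 0], [0, 0, 0, 0], [0, 0, 0, 0], [0, 0, 0, 0], [0, 0, 0, 0], [0, 0, 0, 0], [0, 0, 0, 0], [0, 0, 0, 0]]
  gripper: 1
  squeeze: 100

```text
t: 11.37
tool_pos: [0.5088, 0.2913, 0.045]
tool_rot: [-1.246, 1.185, 1.246]
contact_force: [-2.4, 0.3, 6.0]
opening: 0.0138
```

move_arm:
  increments:
    - [[-0.035, 0, 0, 0], [-0.035, 0, 0, 0], [-0.035, 0, 0, 0], [-0.035, 0, 0, 0], [0, 0, 0, 0], [0, 0, 0, 0]]
  squeeze: 120

```text
t: 11.87
tool_pos: [0.5094, 0.2913, 0.0807]
tool_rot: [-1.246, 1.183, 1.245]
contact_force: [-0.3, 1.2, -1.9]
opening: 0.0137
```

Run:
```python
from h import *
st()
for c in("scene","top"):
    im=ctrl.get_image(c)
    D=dipper(im,np.array([.607,.297]),.035,.015); print(D[:4],handle(im,D[0],zc=.09))
    W=cloud(im);P=W[~np.isnan(W[...,0])];d=np.hypot(*(P[:,:2]-D[0]).T)
    q=P[(d<D[1]+.004)&(d>D[1]-.006)&(P[:,2]>.08)]; print("tilt plane",np.linalg.lstsq(np.c_[q[:,:2]-D[0],np.ones(len(q))],q[:,2],rcond=None)[0].round(4))
```

```text
t 11.87 pos [0.5094 0.2913 0.0807] R [[0.002, -0.999, -0.05], [0.001, -0.05, 0.999], [-1.0, -0.002, 0.001]] F [-0.3  1.2 -1.9] open 0.0137
(array([0.60812015, 0.29797711]), np.float64(0.052907217411817135), 302, np.float64(0.09415187160371785)) (121, array([0.5215, 0.2931]), np.float64(0.089), 'line dir', np.float32(20.8), 'from c', np.float64(-176.8))
tilt plane [-0.88   -0.4982  0.1154]
(array([0.6087895 , 0.29441266]), np.float64(0.0524134733952522), 289, np.float64(0.09149226815001388)) (8, array([0.5404, 0.2834]), np.float64(0.0843), 'line dir', np.float32(4.1), 'from c', np.float64(-170.8))
tilt plane [-0.4131 -0.1266  0.1042]
```

move_arm:
  increments:
    - [[0, 0.005, -0.04, 0], [0, 0.00975, -0.0819, 0], [0, 0.00975, -0.0819, 0], [0, 0.00975, -0.0819, 0], [0, 0.00975, -0.0819, 0], [0, 0.00975, -0.0819, 0], [0, 0.00975, -0.0819, 0], [0, 0.00975, -0.0819, 0], [0, 0.00975, -0.0819, 0], [0, 0.00975, -0.0819, 0], [0, 0.00975, -0.0819, 0], [0, 0.00975, -0.0819, 0], [0, 0.005, -0.042, 0], [0, 0, 0, 0], [0, 0, 0, 0], [0, 0, 0, 0]]

```text
t: 13.3
tool_pos: [0.4916, 0.0447, 0.0794]
tool_rot: [-1.246, 1.185, 1.247]
contact_force: [1.3, -0.1, -2.5]
opening: 0.0136
```

Run:
```python
from h import *
st()
for c in("scene","top"):
    im=ctrl.get_image(c); save(im,f"f_{c}.png",(150,290,200,340) if c=="scene" else (130,270,150,290),4)
    print(c,dipper(im,np.array([.592,.05]),.035,.012)[:4])
a=cv2.imread("pics/f_scene.png");b=cv2.imread("pics/f_top.png");cv2.imwrite("pics/f.png",cv2.resize(np.hstack([a,b]),(800,400)))
```

```text
t 13.3 pos [0.4916 0.0447 0.0794] R [[-0.0, -0.999, -0.05], [0.0, -0.05, 0.999], [-1.0, 0.0, 0.0]] F [ 1.3 -0.1 -2.5] open 0.0136
scene (array([0.59015656, 0.05300428]), np.float64(0.052684064884419644), 162, np.float64(0.09148391127042377))
top (array([0.59207947, 0.04911403]), np.float64(0.05216489075034505), 122, np.float64(0.09255699395778194))
```

View pics/f.png

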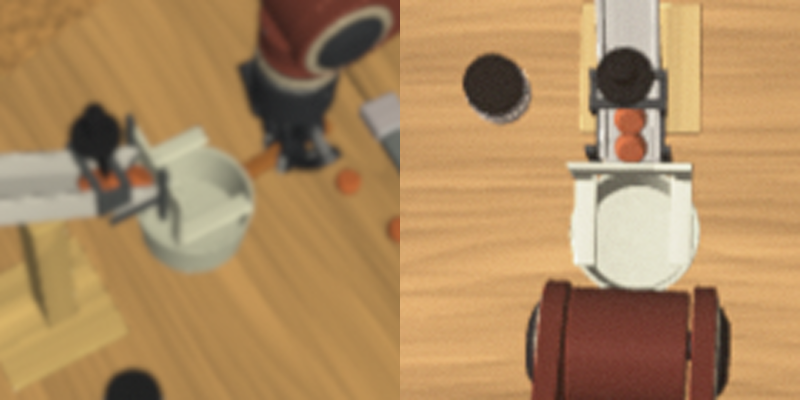

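Dipper centred under both feet in both views. Raise it by 55 mm.

move_arm:
  increments:
    - [[-0.03, 0, 0, 0], [-0.03, 0, 0, 0], [-0.03, 0, 0, 0], [-0.03, 0, 0, 0], [-0.03, 0, 0, 0], [-0.03, 0, 0, 0], [-0.02, 0, 0, 0], [-0.02, 0, 0, 0], [0, 0, 0, 0], [0, 0, 0, 0], [0, 0, 0, 0], [0, 0, 0, 0], [0, 0, 0, 0], [0, 0, 0, 0], [0, 0, 0, 0], [0, 0, 0, 0], [0, 0, 0, 0], [0, 0, 0, 0]]

```text
t: 14.9
tool_pos: [0.4917, 0.0442, 0.1345]
tool_rot: [-1.246, 1.185, 1.246]
contact_force: [-1.3, -0.4, -3.5]
opening: 0.0136
```

Run:
```python
from h import *
st()
for c in("scene","top"):
    im=ctrl.get_image(c); save(im,f"g_{c}.png",(150,290,200,340) if c=="scene" else (130,270,150,290),4)
    W=cloud(im);P=W[~np.isnan(W[...,0])]
    for s in(.09,.011): 
        f=P[(abs(P[:,1]-s)<.012)&(abs(P[:,0]-.585)<.022)&(P[:,2]>.10)&(P[:,2]<.18)]; print(c,"foot z",np.percentile(f[:,2],[20,50,80]).round(4),len(f))
a=cv2.imread("pics/g_scene.png");b=cv2.imread("pics/g_top.png");cv2.imwrite("pics/g.png",cv2.resize(np.hstack([a,b]),(800,400)))
```

```text
t 14.9 pos [0.4917 0.0442 0.1345] R [[-0.0, -0.999, -0.05], [0.0, -0.05, 0.999], [-1.0, 0.0, 0.0]] F [-1.3 -0.4 -3.5] open 0.0136
scene foot z [0.1482 0.1538 0.1557] 159
scene foot z [0.113  0.1533 0.156 ] 169
top foot z [0.1518 0.1537 0.1559] 178
top foot z [0.1514 0.1536 0.156 ] 170
```

View pics/g.png

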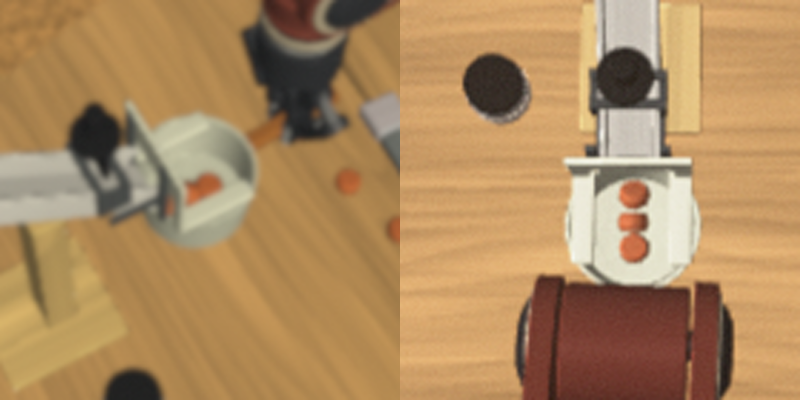

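All three stones are in the bowl, lying along its middle. Lower, carry to the mat.

move_arm:
  increments:
    - [[0.02, 0, 0, 0], [0.04, 0, 0, 0], [0.04, 0, 0, 0], [0.04, 0, 0, 0], [0.04, 0, 0, 0], [0.02, 0, 0, 0], [0.02, 0, 0, 0], [0, 0, 0, 0], [0, 0, 0, 0], [0, -0.0013, -0.03, 0], [0, -0.001, -0.07, 0], [0, -0.001, -0.07, 0], [0, -0.001, -0.07, 0], [0, -0.001, -0.07, 0], [0, -0.001, -0.07, 0], [0, -0.001, -0.07, 0], [0, -0.001, -0.07, 0], [0, -0.001, -0.07, 0]]

```text
t: 16.5
tool_pos: [0.502, -0.1047, 0.0805]
tool_rot: [-1.247, 1.185, 1.244]
contact_force: [0.9, 0.1, -3.0]
opening: 0.0134
```

move_arm:
  increments:
    - [[0, -0.001, -0.07, 0], [0, -0.001, -0.07, 0], [0, -0.001, -0.07, 0], [0, -0.001, -0.07, 0], [0, -0.001, -0.07, 0], [0, -0.001, -0.07, 0], [0, -0.001, -0.07, 0], [0, -0.001, -0.07, 0], [0, -0.001, -0.07, 0], [0, -0.001, -0.07, 0], [0, -0.001, -0.07, 0], [0, 0, -0.035, 0], [0, 0, 0, 0], [0, 0, 0, 0]]

```text
t: 17.67
tool_pos: [0.5142, -0.3041, 0.0794]
tool_rot: [-1.245, 1.185, 1.246]
contact_force: [-0.3, 0.4, -2.1]
opening: 0.0137
```

Run:
```python
from h import *
st()
for c in("scene","top"):
    im=ctrl.get_image(c); save(im,f"i_{c}.png",s=1.5)
    print(c,dipper(im,np.array([.612,-.298]),.035,.012)[:4])
```

```text
t 17.67 pos [ 0.5142 -0.3041  0.0794] R [[-0.0, -0.999, -0.049], [0.001, -0.049, 0.999], [-1.0, 0.0, 0.001]] F [-0.3  0.4 -2.1] open 0.0137
scene (array([ 0.6125309 , -0.29571598]), np.float64(0.05322365772729018), 235, np.float64(0.09120583069798327))
top (array([ 0.61398972, -0.29839483]), np.float64(0.05277355699128787), 247, np.float64(0.09109759498533121))
```

View pics/i_top.png

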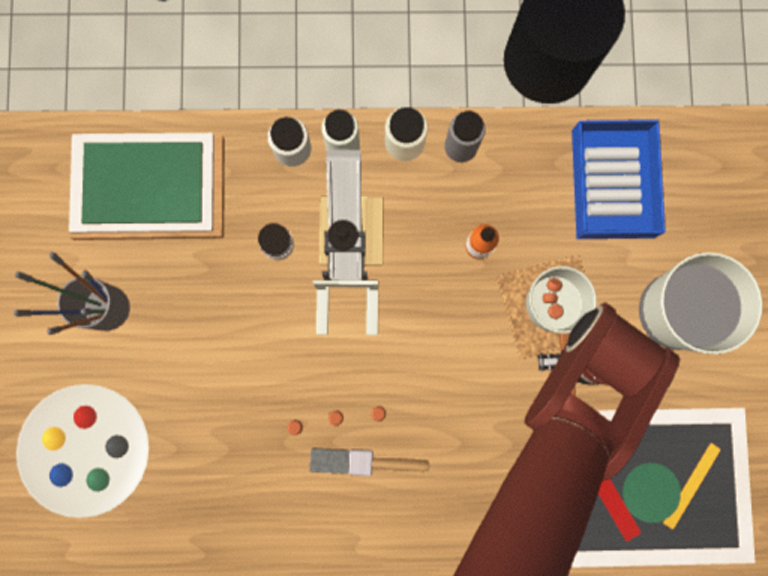

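The bowl is over the mat with 3 stones in it; bench stones unmoved. Lower and release.

move_arm:
  increments:
    - [[0.03, 0, 0, 0], [0.03, 0, 0, 0], [0.025, 0, 0, 0], [0.015, 0, 0, 0], [0.01, 0, 0, 0], [0.008, 0, 0, 0], [0.004, 0, 0, 0], [0, 0, 0, 0], [0, 0, 0, 0], [0, 0, 0, 0]]

```text
t: 18.6
tool_pos: [0.5146, -0.3041, 0.0494]
tool_rot: [-1.247, 1.185, 1.245]
contact_force: [-1.1, 1.3, -1.4]
opening: 0.0135
```

move_arm:
  increments:
    - [[0, 0, 0, 0], [0, 0, 0, 0], [0, 0, 0, 0], [0, 0, 0, 0], [0, 0, 0, 0], [0, 0, 0, 0], [0, 0, 0, 0], [0, 0, 0, 0], [-0.05, 0, 0, 0], [-0.1, 0, 0, 0], [-0.1, 0, 0, 0], [-0.1, 0, 0, 0], [-0.1, 0, 0, 0], [-0.1, 0, 0, 0], [-0.1, 0, 0, 0], [-0.1, 0, 0, 0], [-0.1, 0, 0, 0], [0, 0, 0, 0], [0, 0, 0, 0]]
  gripper: 0

```text
t: 20.18
tool_pos: [0.5151, -0.3045, 0.2649]
tool_rot: [-1.25, 1.185, 1.241]
contact_force: [0.2, -0.2, -1.3]
opening: 0.0854
```

Run:
```python
from h import *
st()
for c in("scene","top"):
    im=ctrl.get_image(c)
    print(c,dipper(im,np.array([.612,-.298]),.004,.01)[:4]); stones(im)
    for n in["p1"]:
        W=cloud(im)
        for r in ctrl.trace(c,n)[:8]:
            q=W[r["region"]];q=q[~np.isnan(q[:,0])]
            if 20<len(q)<200: print(round(r["score"],2),len(q),((np.percentile(q,3,axis=0)+np.percentile(q,97,axis=0))/2).round(3))
```

```text
t 20.18 pos [ 0.5151 -0.3045  0.2649] R [[0.004, -0.999, -0.05], [-0.003, -0.05, 0.999], [-1.0, -0.004, -0.003]] F [ 0.2 -0.2 -1.3] open 0.0854
scene (array([ 0.61192565, -0.2956237 ]), np.float64(0.05343258512826585), 201, np.float64(0.061424598224243177))
stone? 50 [510.  23.] [0.177 0.166 0.646] mid [0.174 0.168 0.645]
stone? 173 [413. 346.] [0.436 0.501 0.01 ] mid [0.435 0.501 0.01 ]
0.65 60 [0.412 0.147 0.015]
0.47 57 [0.435 0.007 0.012]
0.37 65 [0.429 0.079 0.01 ]
top (array([ 0.61400705, -0.2989566 ]), np.float64(0.05304024605608703), 225, np.float64(0.0626025357741129))
stone? 52 [366. 191.] [ 0.642 -0.294  0.032] mid [ 0.644 -0.293  0.03 ]
stone? 37 [364. 199.] [ 0.621 -0.285  0.031] mid [ 0.622 -0.286  0.03 ]
stone? 61 [367. 208.] [ 0.599 -0.296  0.025] mid [ 0.6   -0.296  0.023]
stone? 179 [ 56. 278.] [0.435 0.498 0.009] mid [0.436 0.5   0.008]
stone? 50 [252. 275.] [0.434 0.003 0.015] mid [0.433 0.004 0.014]
stone? 54 [223. 278.] [0.427 0.076 0.014] mid [0.426 0.075 0.015]
stone? 52 [196. 285.] [0.411 0.144 0.016] mid [0.413 0.145 0.016]
stone? 111 [421. 353.] [ 0.229 -0.423  0.001] mid [ 0.283 -0.33   0.284]
0.61 52 [0.413 0.143 0.015]
```

move_arm:
  increments:
    - [[0, 0, 0, 0.032], [0, 0, 0, 0], [0, 0.0249, 0.0951, 0], [0, 0.0249, 0.0951, 0], [0, 0.0249, 0.0951, 0], [0, 0.0249, 0.0951, 0], [0, 0.0249, 0.0951, 0], [0, 0.0249, 0.0951, 0], [0, 0.0249, 0.0951, 0], [0, 0.0249, 0.0951, 0], [0, 0.0249, 0.0951, 0], [0, 0.0249, 0.0951, 0], [0, 0.0249, 0.0951, 0], [0, 0.0249, 0.0951, 0], [0, 0.0249, 0.0951, 0], [0, 0, 0, 0]]
  gripper: 0.4

```text
t: 21.72
tool_pos: [0.4321, 0.0081, 0.2606]
tool_rot: [-1.211, 1.207, 1.215]
contact_force: [0.1, 0.4, 0.3]
opening: 0.0513
```

move_arm:
  increments:
    - [[0.1, 0, 0, 0], [0.1, 0, 0, 0], [0.1, 0, 0, 0], [0.1, 0, 0, 0], [0.1, 0, 0, 0], [0.1, 0, 0, 0], [0.1, 0, 0, 0], [0.1, 0, 0, 0], [0, 0, 0, 0], [0, 0, 0, 0]]

```text
t: 22.55
tool_pos: [0.4318, 0.0051, 0.0599]
tool_rot: [-1.207, 1.212, 1.213]
contact_force: [-0.0, -0.1, 0.3]
opening: 0.0512
```

Run:
```python
from h import *
st()
im=ctrl.get_image("scene"); save(im,"j.png",(160,260,260,360),6); stones(im)
```

```text
t 22.55 pos [0.4318 0.0051 0.0599] R [[-0.005, -1.0, -0.0], [0.001, -0.0, 1.0], [-1.0, 0.005, 0.001]] F [-0.  -0.1  0.3] open 0.0512
stone? 128 [428. 111.] [0.057 0.028 0.189] mid [0.052 0.031 0.194]
stone? 172 [413. 346.] [0.436 0.501 0.01 ] mid [0.436 0.501 0.01 ]
```

View pics/j.png

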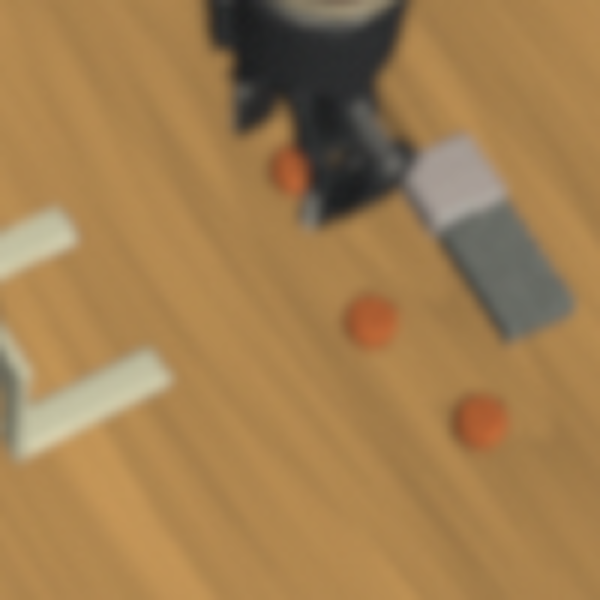

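The stone at (290,170) is between the jaws. Descend and grip.

move_arm:
  increments:
    - [[0.05, -0.008, 0, 0], [0.05, 0, 0, 0], [0.04, 0, 0, 0], [0.024, 0, 0, 0], [0, 0, 0, 0], [0, 0, 0, 0]]

```text
t: 23.1
tool_pos: [0.4357, 0.0051, 0.021]
tool_rot: [-1.209, 1.209, 1.209]
contact_force: [-1.0, -0.9, -0.2]
opening: 0.051
```

move_arm:
  increments:
    - [[0, 0, 0, 0], [0, 0, 0, 0], [0, 0, 0, 0], [0, 0, 0, 0], [0, 0, 0, 0], [0, 0, 0, 0], [0, 0, 0, 0]]
  gripper: 1
  squeeze: 40

```text
t: 23.68
tool_pos: [0.4354, 0.0052, 0.0206]
tool_rot: [-1.209, 1.209, 1.209]
contact_force: [-1.1, -0.2, 0.2]
opening: -0.0001
```

move_arm:
  increments:
    - [[-0.05, 0, 0, 0], [-0.1, 0, 0, 0], [-0.1, 0, 0, 0], [-0.1, 0, 0, 0], [-0.1, 0, 0, 0], [-0.1, 0, 0, 0], [0, 0, 0, 0], [0, 0, 0, 0]]

```text
t: 24.35
tool_pos: [0.4365, 0.005, 0.16]
tool_rot: [-1.211, 1.207, 1.206]
contact_force: [-0.6, -0.2, 0.3]
opening: 0.0
```

Run:
```python
from h import *
st()
for c in("scene","top"):
    im=ctrl.get_image(c); stones(im)
    if c=="scene": save(im,"k.png",(160,260,260,360),6)
    W=cloud(im)
    for r in ctrl.trace(c,"p1")[:8]:
            q=W[r["region"]];q=q[~np.isnan(q[:,0])]
            if 20<len(q)<200: print(c,round(r["score"],2),len(q),((np.percentile(q,3,axis=0)+np.percentile(q,97,axis=0))/2).round(3))
```

```text
t 24.35 pos [0.4365 0.005  0.16  ] R [[0.004, -1.0, 0.0], [-0.001, 0.0, 1.0], [-1.0, -0.004, -0.001]] F [-0.6 -0.2  0.3] open 0.0
stone? 129 [428. 111.] [0.058 0.029 0.189] mid [0.052 0.031 0.194]
stone? 173 [413. 346.] [0.436 0.501 0.01 ] mid [0.435 0.501 0.009]
scene 0.41 38 [0.429 0.081 0.017]
stone? 52 [366. 191.] [ 0.643 -0.293  0.032] mid [ 0.643 -0.293  0.032]
stone? 40 [364. 199.] [ 0.621 -0.286  0.032] mid [ 0.621 -0.285  0.029]
stone? 62 [367. 208.] [ 0.6   -0.295  0.024] mid [ 0.599 -0.296  0.023]
stone? 179 [ 56. 278.] [0.435 0.498 0.008] mid [0.436 0.499 0.008]
stone? 56 [196. 285.] [0.411 0.144 0.015] mid [0.413 0.145 0.015]
```

View pics/k.png

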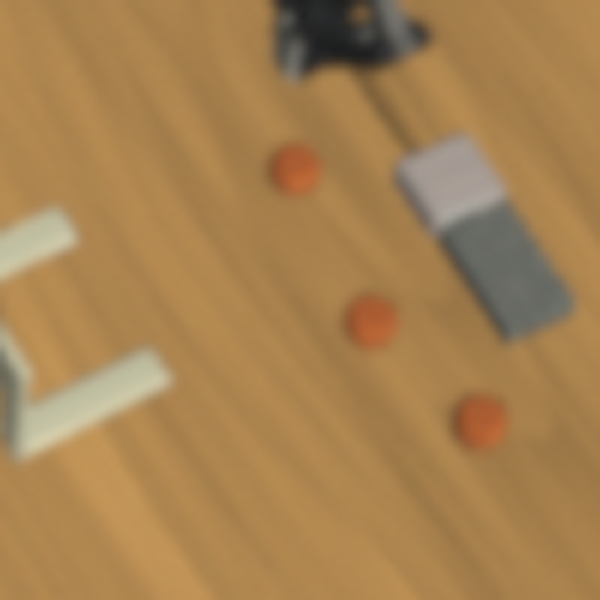

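Stone unmoved at (297,170): the fingers closed above its bevel. Retry 7 mm lower.

move_arm:
  increments:
    - [[0, 0.008, 0, 0], [0, 0, 0, 0], [0, 0, 0, 0], [0, 0, 0, 0], [0.1, 0, 0, 0], [0.1, 0, 0, 0], [0.1, 0, 0, 0], [0.1, 0, 0, 0], [0.08, 0, 0, 0], [0.06, 0, 0, 0], [0.03, 0, 0, 0], [0.014, 0, 0, 0], [0, 0, 0, 0], [0, 0, 0, 0]]
  gripper: 0.4

```text
t: 25.72
tool_pos: [0.4343, 0.0051, 0.013]
tool_rot: [-1.21, 1.208, 1.208]
contact_force: [0.2, -0.7, 0.6]
opening: 0.0513
```

move_arm:
  increments:
    - [[0, 0, 0, 0], [0, 0, 0, 0], [0, 0, 0, 0], [0, 0, 0, 0], [0, 0, 0, 0], [0, 0, 0, 0], [0, 0, 0, 0]]
  gripper: 1
  squeeze: 30

```text
t: 26.3
tool_pos: [0.4353, 0.005, 0.014]
tool_rot: [-1.211, 1.207, 1.206]
contact_force: [-0.5, 0.8, 6.3]
opening: 0.0001
```

Run:
```python
from h import *
st()
a=ctrl.get_image("scene"); save(a,"l1.png",(160,260,260,360),4)
b=ctrl.get_image("top"); save(b,"l2.png",(230,330,170,270),4); stones(b)
cv2.imwrite("pics/l.png",np.hstack([cv2.imread("pics/l1.png"),cv2.imread("pics/l2.png")]))
```

```text
t 26.3 pos [0.4353 0.005  0.014 ] R [[0.004, -1.0, 0.0], [-0.001, 0.0, 1.0], [-1.0, -0.004, -0.001]] F [-0.5  0.8  6.3] open 0.0001
stone? 54 [366. 191.] [ 0.644 -0.294  0.03 ] mid [ 0.644 -0.293  0.031]
stone? 39 [364. 200.] [ 0.62  -0.286  0.033] mid [ 0.621 -0.285  0.029]
stone? 60 [367. 208.] [ 0.6   -0.296  0.024] mid [ 0.6   -0.297  0.024]
stone? 180 [ 56. 278.] [0.435 0.498 0.008] mid [0.436 0.499 0.008]
stone? 53 [196. 285.] [0.411 0.145 0.015] mid [0.413 0.144 0.015]
```

View pics/l.png

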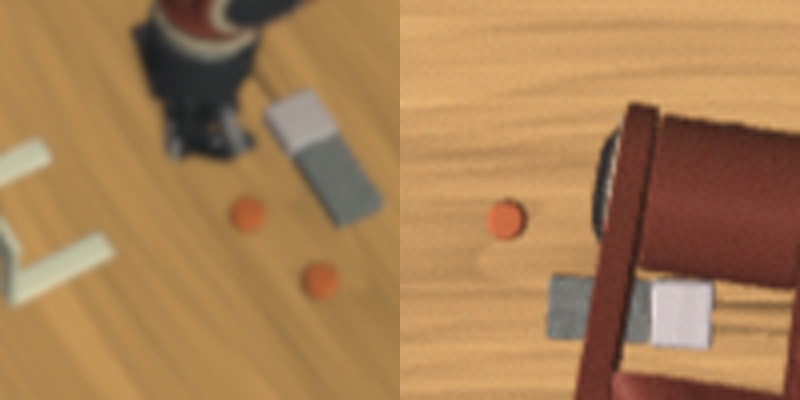

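The images show stone A shifted before I reached it: scene pixel (309,188) against (305,195) at the start. It was knocked aside, so I clear the view and re-measure.

move_arm:
  increments:
    - [[-0.1, 0, 0, 0], [-0.1, 0, 0, 0], [-0.1, 0, 0, 0], [-0.1, 0, 0, 0], [-0.1, 0, 0, 0], [0, 0, -0.1, 0], [0, 0, -0.1, 0], [0, 0, -0.1, 0], [0, 0, -0.1, 0], [0, 0, -0.1, 0], [0, 0, -0.1, 0], [0, 0, -0.1, 0], [0, 0, -0.1, 0], [0, 0, -0.1, 0], [0, 0, 0, 0], [0, 0, 0, 0]]
  gripper: 0.4

```text
t: 27.73
tool_pos: [0.4332, -0.2206, 0.1372]
tool_rot: [-1.207, 1.21, 1.208]
contact_force: [-0.3, 0.5, 0.0]
opening: 0.0509
```

Run:
```python
from h import *
st()
for c in("scene","top"):
    im=ctrl.get_image(c); stones(im)
    W=cloud(im); print(c,dipper(im,np.array([.612,-.298]),.004,.01)[:4])
    for r in ctrl.trace(c,"p1")[:8]:
            q=W[r["region"]];q=q[~np.isnan(q[:,0])]
            if 20<len(q)<200: print(c,round(r["score"],2),len(q),((np.percentile(q,3,axis=0)+np.percentile(q,97,axis=0))/2).round(3))
```

```text
t 27.73 pos [ 0.4332 -0.2206  0.1372] R [[0.0, -1.0, 0.002], [0.0, 0.002, 1.0], [-1.0, -0.0, 0.0]] F [-0.3  0.5  0. ] open 0.0509
stone? 298 [498.   6.] [0.091 0.087 0.6  ] mid [0.089 0.088 0.596]
stone? 132 [284.  82.] [ 0.243 -0.404  0.003] mid [ 0.313 -0.313  0.139]
stone? 173 [413. 346.] [0.436 0.501 0.01 ] mid [0.435 0.501 0.01 ]
scene (array([ 0.61237791, -0.29542715]), np.float64(0.05315217668438775), 208, np.float64(0.0612248086735967))
scene 0.63 61 [0.429 0.078 0.014]
scene 0.61 70 [0.413 0.145 0.016]
scene 0.54 68 [ 0.413 -0.009  0.009]
stone? 51 [366. 191.] [ 0.642 -0.293  0.032] mid [ 0.643 -0.293  0.03 ]
stone? 40 [364. 200.] [ 0.621 -0.285  0.033] mid [ 0.621 -0.285  0.029]
stone? 55 [367. 208.] [ 0.599 -0.296  0.024] mid [ 0.6   -0.296  0.024]
stone? 179 [ 56. 278.] [0.435 0.498 0.008] mid [0.436 0.499 0.008]
stone? 54 [223. 278.] [0.427 0.076 0.015] mid [0.426 0.075 0.015]
stone? 54 [196. 285.] [0.411 0.145 0.015] mid [0.413 0.145 0.015]
stone? 49 [258. 284.] [ 0.411 -0.012  0.015] mid [ 0.412 -0.011  0.015]
top (array([ 0.61370541, -0.29903881]), np.float64(0.05325864103373976), 210, np.float64(0.06253970060083192))
top 0.43 80 [ 0.413 -0.012  0.009]
top 0.4 98 [0.427 0.076 0.008]
```

move_arm:
  increments:
    - [[0, 0.0092, 0.0933, 0], [0, 0.0092, 0.0933, 0], [0, 0.0092, 0.0933, 0], [0, 0.0092, 0.0933, 0], [0, 0.0092, 0.0933, 0], [0, 0.0092, 0.0933, 0], [0, 0.0092, 0.0933, 0], [0, 0.0092, 0.0933, 0], [0, 0.0092, 0.0933, 0], [0, 0, 0, 0], [0.1, 0, 0, 0], [0.1, 0, 0, 0], [0.1, 0, 0, 0], [0.08, 0, 0, 0], [0.06, 0, 0, 0], [0.03, 0, 0, 0], [0.02, 0, 0, 0], [0, 0, 0, 0], [0, 0, 0, 0]]

```text
t: 29.52
tool_pos: [0.4133, -0.01, 0.0153]
tool_rot: [-1.21, 1.209, 1.208]
contact_force: [0.1, -0.5, 0.4]
opening: 0.0511
```

move_arm:
  increments:
    - [[0, 0, 0, 0], [0, 0, 0, 0], [0, 0, 0, 0], [0, 0, 0, 0], [0, 0, 0, 0], [0, 0, 0, 0], [0, 0, 0, 0]]
  gripper: 1
  squeeze: 30

```text
t: 30.1
tool_pos: [0.4138, -0.0101, 0.0158]
tool_rot: [-1.21, 1.208, 1.207]
contact_force: [-0.4, 0.4, 5.8]
opening: 0.0245
```

move_arm:
  increments:
    - [[-0.06, 0, 0, 0], [-0.1, 0, 0, 0], [-0.1, 0, 0, 0], [-0.1, 0, 0, 0], [-0.1, 0, 0, 0], [-0.08, 0, 0, 0], [0, -0.057, -0.0834, 0], [0, -0.057, -0.0834, 0], [0, -0.057, -0.0834, 0], [0, -0.057, -0.0834, 0], [0, -0.057, -0.0834, 0], [0, -0.057, -0.0834, 0], [0, -0.057, -0.0834, 0], [0, -0.057, -0.0834, 0]]

```text
t: 31.27
tool_pos: [0.5271, -0.1778, 0.1492]
tool_rot: [-1.209, 1.21, 1.209]
contact_force: [-0.4, 0.3, 0.2]
opening: 0.0244
```

move_arm:
  increments:
    - [[0, -0.057, -0.0834, 0], [0, -0.057, -0.0834, 0], [0, -0.057, -0.0834, 0], [0, -0.057, -0.0834, 0], [0, -0.057, -0.0834, 0], [0, -0.057, -0.0834, 0], [0, 0, 0, 0], [0, 0, 0, 0], [0, 0, 0, 0]]

```text
t: 32.02
tool_pos: [0.6117, -0.3013, 0.149]
tool_rot: [-1.208, 1.209, 1.21]
contact_force: [-0.3, 0.4, 0.5]
opening: 0.0244
```

move_arm:
  increments:
    - [[0.08, 0, 0, 0], [0.08, 0, 0, 0], [0.08, 0, 0, 0], [0.05, 0, 0, 0], [0.034, 0, 0, 0], [0, 0, 0, 0], [0, 0, 0, 0]]

```text
t: 32.6
tool_pos: [0.6121, -0.3015, 0.0688]
tool_rot: [-1.209, 1.209, 1.209]
contact_force: [-1.2, -0.4, 0.1]
opening: 0.0245
```

move_arm:
  increments:
    - [[0, 0, 0, 0], [0, 0, 0, 0], [0, 0, 0, 0], [0, 0, 0, 0], [-0.08, 0, 0, 0], [-0.1, 0, 0, 0], [-0.1, 0, 0, 0], [-0.1, 0, 0, 0], [0, 0, 0, 0], [0, 0.0615, 0.102, 0], [0, 0.0615, 0.102, 0], [0, 0.0615, 0.102, 0], [0, 0.0615, 0.102, 0], [0, 0.0615, 0.102, 0], [0, 0.0615, 0.102, 0], [0, 0, 0, 0]]
  gripper: 0.6

```text
t: 33.93
tool_pos: [0.5173, -0.145, 0.1622]
tool_rot: [-1.208, 1.208, 1.214]
contact_force: [-0.4, 0.7, -0.8]
opening: 0.0343
```

```bash
cat > look.py <<'E'
from h import *
st()
for c in("scene","top"):
    im=ctrl.get_image(c)
    if c=="top": stones(im)
    W=cloud(im); print(c,dipper(im,np.array([.612,-.298]),.004,.01)[:4])
    for r in ctrl.trace(c,"p1")[:8]:
            q=W[r["region"]];q=q[~np.isnan(q[:,0])]
            if 20<len(q)<200: print(c,round(r["score"],2),len(q),((np.percentile(q,3,axis=0)+np.percentile(q,97,axis=0))/2).round(3))
E
python3 look.py
```

```text
t 33.93 pos [ 0.5173 -0.145   0.1622] R [[-0.003, -1.0, -0.003], [0.002, -0.003, 1.0], [-1.0, 0.003, 0.002]] F [-0.4  0.7 -0.8] open 0.0343
scene (array([ 0.61273111, -0.29547905]), np.float64(0.05304673577597216), 214, np.float64(0.061903104016485244))
stone? 52 [366. 191.] [ 0.644 -0.294  0.032] mid [ 0.644 -0.293  0.031]
stone? 44 [380. 198.] [ 0.625 -0.329  0.03 ] mid [ 0.625 -0.327  0.031]
stone? 38 [363. 199.] [ 0.621 -0.286  0.032] mid [ 0.622 -0.285  0.027]
stone? 60 [368. 208.] [ 0.599 -0.297  0.024] mid [ 0.599 -0.297  0.024]
stone? 178 [ 56. 278.] [0.435 0.498 0.008] mid [0.436 0.499 0.009]
stone? 48 [223. 278.] [0.426 0.076 0.015] mid [0.426 0.076 0.015]
stone? 53 [196. 285.] [0.411 0.144 0.015] mid [0.412 0.144 0.016]
top (array([ 0.61555921, -0.29895446]), np.float64(0.05205580937978804), 257, np.float64(0.06263265182027622))
top 0.6 79 [0.429 0.075 0.013]
```

move_arm:
  increments:
    - [[0, 0.0407, 0.0991, 0], [0, 0.0407, 0.0991, 0], [0, 0.0407, 0.0991, 0], [0, 0.0407, 0.0991, 0], [0, 0.0407, 0.0991, 0], [0, 0.0407, 0.0991, 0], [0, 0.0407, 0.0991, 0], [0, 0.0407, 0.0991, 0], [0, 0.0407, 0.0991, 0], [0, 0, 0, 0], [0, 0, 0, 0], [0, 0, 0, 0]]
  gripper: 0.4

```text
t: 35.13
tool_pos: [0.4293, 0.0735, 0.1639]
tool_rot: [-1.209, 1.209, 1.208]
contact_force: [-0.9, -0.1, -0.6]
opening: 0.0513
```

Run:
```python
from h import *
st(); im=ctrl.get_image("scene"); W=cloud(im)
for r in ctrl.trace("scene","p1")[:8]:
    q=W[r["region"]];q=q[~np.isnan(q[:,0])]
    if 20<len(q)<200: print(round(r["score"],2),len(q),((np.percentile(q,3,axis=0)+np.percentile(q,97,axis=0))/2).round(3))
```

```text
t 35.13 pos [0.4293 0.0735 0.1639] R [[0.001, -1.0, 0.001], [-0.001, 0.001, 1.0], [-1.0, -0.001, -0.001]] F [-0.9 -0.1 -0.6] open 0.0513
0.65 52 [0.414 0.146 0.016]
0.6 55 [ 0.624 -0.323  0.029]
```

move_arm:
  increments:
    - [[0, 0.01, 0.012, 0], [0.1, 0, 0, 0], [0.1, 0, 0, 0], [0.1, 0, 0, 0], [0.1, 0, 0, 0], [0.1, 0, 0, 0], [0.05, 0, 0, 0], [0.03, 0, 0, 0], [0.018, 0, 0, 0], [0, 0, 0, 0], [0, 0, 0, 0]]

```text
t: 36.15
tool_pos: [0.4267, 0.0771, 0.0149]
tool_rot: [-1.209, 1.208, 1.208]
contact_force: [0.3, 0.0, 0.8]
opening: 0.0508
```

move_arm:
  increments:
    - [[0, 0, 0, 0], [0, 0, 0, 0], [0, 0, 0, 0], [0, 0, 0, 0], [0, 0, 0, 0], [0, 0, 0, 0], [0, 0, 0, 0]]
  gripper: 1
  squeeze: 30

```text
t: 36.73
tool_pos: [0.427, 0.0773, 0.0154]
tool_rot: [-1.21, 1.208, 1.208]
contact_force: [-1.4, -1.1, 6.4]
opening: 0.0245
```

move_arm:
  increments:
    - [[-0.06, 0, 0, 0], [-0.1, 0, 0, 0], [-0.1, 0, 0, 0], [-0.1, 0, 0, 0], [-0.1, 0, 0, 0], [-0.08, 0, 0, 0], [0, -0.0425, -0.0949, 0], [0, -0.0425, -0.0949, 0], [0, -0.0425, -0.0949, 0], [0, -0.0425, -0.0949, 0], [0, -0.0425, -0.0949, 0], [0, -0.0425, -0.0949, 0], [0, -0.0425, -0.0949, 0], [0, -0.0425, -0.0949, 0]]

```text
t: 37.9
tool_pos: [0.511, -0.1138, 0.1488]
tool_rot: [-1.209, 1.209, 1.209]
contact_force: [0.2, 0.4, 1.7]
opening: 0.0244
```

move_arm:
  increments:
    - [[0, -0.0425, -0.0949, 0], [0, -0.0425, -0.0949, 0], [0, -0.0425, -0.0949, 0], [0, -0.0425, -0.0949, 0], [0, -0.0425, -0.0949, 0], [0, -0.0425, -0.0949, 0], [0, -0.0425, -0.0949, 0], [0, -0.0425, -0.0949, 0], [0, 0, 0, 0], [0, 0, 0, 0], [0, 0, 0, 0]]

```text
t: 38.82
tool_pos: [0.5954, -0.3018, 0.1485]
tool_rot: [-1.208, 1.209, 1.21]
contact_force: [0.1, 0.4, -0.4]
opening: 0.0245
```

move_arm:
  increments:
    - [[0.08, 0, 0, 0], [0.08, 0, 0, 0], [0.08, 0, 0, 0], [0.04, 0, 0, 0], [0.034, 0, 0, 0], [0, 0, 0, 0], [0, 0, 0, 0]]

```text
t: 39.4
tool_pos: [0.5959, -0.302, 0.0709]
tool_rot: [-1.209, 1.209, 1.209]
contact_force: [-0.0, -0.1, -0.1]
opening: 0.0248
```

move_arm:
  increments:
    - [[0, 0, 0, 0], [0, 0, 0, 0], [0, 0, 0, 0], [0, 0, 0, 0], [-0.08, 0, 0, 0], [-0.1, 0, 0, 0], [-0.1, 0, 0, 0], [-0.1, 0, 0, 0], [0, 0, 0, 0], [0, 0.0409, 0.0994, 0], [0, 0.0409, 0.0994, 0], [0, 0.0409, 0.0994, 0], [0, 0.0409, 0.0994, 0], [0, 0.0409, 0.0994, 0], [0, 0.0409, 0.0994, 0], [0, 0.0409, 0.0994, 0], [0, 0.0409, 0.0994, 0], [0, 0, 0, 0]]
  gripper: 0.6

```text
t: 40.9
tool_pos: [0.5123, -0.1002, 0.1647]
tool_rot: [-1.209, 1.208, 1.213]
contact_force: [0.0, 0.0, 0.2]
opening: 0.0343
```

```bash
python3 look.py
```

```text
t 40.9 pos [ 0.5123 -0.1002  0.1647] R [[-0.002, -1.0, -0.003], [0.002, -0.003, 1.0], [-1.0, 0.002, 0.002]] F [0.  0.  0.2] open 0.0343
scene (array([ 0.6127704 , -0.29566902]), np.float64(0.05315848405324846), 209, np.float64(0.06176900875381164))
scene 0.5 61 [ 0.596 -0.301  0.036]
scene 0.43 54 [0.414 0.146 0.017]
stone? 54 [366. 191.] [ 0.643 -0.294  0.031] mid [ 0.644 -0.293  0.03 ]
stone? 51 [380. 198.] [ 0.624 -0.329  0.029] mid [ 0.625 -0.327  0.029]
stone? 39 [363. 199.] [ 0.621 -0.285  0.033] mid [ 0.621 -0.285  0.03 ]
stone? 91 [370. 209.] [ 0.597 -0.299  0.038] mid [ 0.597 -0.301  0.031]
stone? 179 [ 56. 278.] [0.435 0.498 0.008] mid [0.436 0.499 0.008]
stone? 51 [196. 285.] [0.411 0.144 0.015] mid [0.413 0.144 0.016]
top (array([ 0.61359853, -0.29875835]), np.float64(0.053187562431744634), 216, np.float64(0.06223653527481765))
top 0.59 68 [ 0.627 -0.328  0.03 ]
top 0.43 52 [0.413 0.143 0.016]
top 0.42 82 [ 0.597 -0.305  0.038]
```

move_arm:
  increments:
    - [[0, 0.0402, 0.0986, 0], [0, 0.0402, 0.0986, 0], [0, 0.0402, 0.0986, 0], [0, 0.0402, 0.0986, 0], [0, 0.0402, 0.0986, 0], [0, 0.0402, 0.0986, 0], [0, 0.0402, 0.0986, 0], [0, 0.0402, 0.0986, 0], [0, 0.0402, 0.0986, 0], [0, 0.0402, 0.0986, 0], [0, 0, 0, 0], [0, 0, 0, 0], [0, 0, 0, 0]]
  gripper: 0.4

```text
t: 42.18
tool_pos: [0.4143, 0.1422, 0.1657]
tool_rot: [-1.209, 1.21, 1.208]
contact_force: [-0.6, 0.4, -0.5]
opening: 0.051
```

move_arm:
  increments:
    - [[0, 0.007, 0.009, 0], [0.1, 0, 0, 0], [0.1, 0, 0, 0], [0.1, 0, 0, 0], [0.1, 0, 0, 0], [0.1, 0, 0, 0], [0.05, 0, 0, 0], [0.03, 0, 0, 0], [0.024, 0, 0, 0], [0, 0, 0, 0], [0, 0, 0, 0]]

```text
t: 43.1
tool_pos: [0.4126, 0.145, 0.0152]
tool_rot: [-1.209, 1.209, 1.208]
contact_force: [-0.1, -0.4, -0.2]
opening: 0.0511
```

move_arm:
  increments:
    - [[0, 0, 0, 0], [0, 0, 0, 0], [0, 0, 0, 0], [0, 0, 0, 0], [0, 0, 0, 0], [0, 0, 0, 0], [0, 0, 0, 0]]
  gripper: 1
  squeeze: 30

```text
t: 43.68
tool_pos: [0.413, 0.1453, 0.0158]
tool_rot: [-1.21, 1.207, 1.208]
contact_force: [-1.2, -0.5, 6.1]
opening: 0.0245
```

move_arm:
  increments:
    - [[-0.06, 0, 0, 0], [-0.1, 0, 0, 0], [-0.1, 0, 0, 0], [-0.1, 0, 0, 0], [-0.1, 0, 0, 0], [-0.08, 0, 0, 0], [0, -0.0443, -0.0962, 0], [0, -0.0443, -0.0962, 0], [0, -0.0443, -0.0962, 0], [0, -0.0443, -0.0962, 0], [0, -0.0443, -0.0962, 0], [0, -0.0443, -0.0962, 0], [0, -0.0443, -0.0962, 0], [0, -0.0443, -0.0962, 0], [0, -0.0443, -0.0962, 0]]

```text
t: 44.93
tool_pos: [0.5116, -0.0725, 0.1493]
tool_rot: [-1.209, 1.209, 1.209]
contact_force: [0.2, 0.4, -0.5]
opening: 0.0246
```

move_arm:
  increments:
    - [[0, -0.0443, -0.0962, 0], [0, -0.0443, -0.0962, 0], [0, -0.0443, -0.0962, 0], [0, -0.0443, -0.0962, 0], [0, -0.0443, -0.0962, 0], [0, -0.0443, -0.0962, 0], [0, -0.0443, -0.0962, 0], [0, -0.0443, -0.0962, 0], [0, -0.0443, -0.0962, 0], [0, 0, 0, 0], [0, 0, 0, 0], [0, 0, 0, 0]]

```text
t: 45.93
tool_pos: [0.6107, -0.2871, 0.1489]
tool_rot: [-1.208, 1.209, 1.21]
contact_force: [-0.7, -0.8, 0.6]
opening: 0.0244
```

move_arm:
  increments:
    - [[0.08, 0, 0, 0], [0.08, 0, 0, 0], [0.08, 0, 0, 0], [0.04, 0, 0, 0], [0.026, 0, 0, 0], [0, 0, 0, 0], [0, 0, 0, 0]]

```text
t: 46.52
tool_pos: [0.6114, -0.2875, 0.0737]
tool_rot: [-1.21, 1.209, 1.209]
contact_force: [-0.1, 0.4, 0.9]
opening: 0.0245
```

move_arm:
  increments:
    - [[0, 0, 0, 0], [0, 0, 0, 0], [0, 0, 0, 0], [0, 0, 0, 0], [-0.08, 0, 0, 0], [-0.1, 0, 0, 0], [-0.1, 0, 0, 0], [-0.1, 0, 0, 0], [-0.12, 0, 0, 0], [-0.12, 0, 0, 0], [-0.12, 0, 0, 0], [-0.12, 0, 0, 0], [-0.12, 0, 0, 0], [-0.12, 0, 0, 0], [-0.12, 0, 0, 0], [-0.1, 0, 0, 0], [0, 0, 0, 0], [0, 0, 0, 0]]
  gripper: 0.6

```text
t: 48.02
tool_pos: [0.6116, -0.2881, 0.4061]
tool_rot: [-1.213, 1.208, 1.205]
contact_force: [-0.6, 0.0, -0.1]
opening: 0.0342
```

move_arm:
  increments:
    - [[0, 0.05, 0.1, 0], [0, 0.05, 0.1, 0], [0, 0.05, 0.1, 0], [0, 0.05, 0.1, 0], [0, 0.05, 0.1, 0], [0, 0.05, 0.1, 0], [0, 0, 0, 0], [0, 0, 0, 0]]
  gripper: 1

```text
t: 48.68
tool_pos: [0.5355, -0.1368, 0.4015]
tool_rot: [-1.209, 1.209, 1.212]
contact_force: [0.1, 0.1, 0.3]
opening: -0.0002
```

```bash
python3 look.py
python3 - <<'E'
from h import *
im=ctrl.get_image("top"); save(im,"m.png",(150,250,300,430),5)
W=cloud(im);P=W[~np.isnan(W[...,0])]
k=P[(abs(P[:,0]-.685)<.03)&(abs(P[:,1]-.048)<.03)&(P[:,2]>.28)&(P[:,2]<.36)]
print("cap hi",len(k),np.percentile(k,97,axis=0) if len(k) else 0)
E
```

```text
t 48.68 pos [ 0.5355 -0.1368  0.4015] R [[-0.002, -1.0, -0.001], [0.0, -0.001, 1.0], [-1.0, 0.002, 0.0]] F [0.1 0.1 0.3] open -0.0002
scene (array([ 0.61246452, -0.29554406]), np.float64(0.053282408347708615), 202, np.float64(0.061978316876923234))
scene 0.61 59 [ 0.595 -0.3    0.039]
stone? 178 [ 56. 278.] [0.435 0.498 0.009] mid [0.436 0.499 0.008]
top (array([ 0.64929062, -0.31330837]), np.float64(0.018400158599340483), 26, np.float64(0.06260590588253012))
cap hi 332 [0.70288737 0.06436062 0.32635449]
```

View pics/m.png

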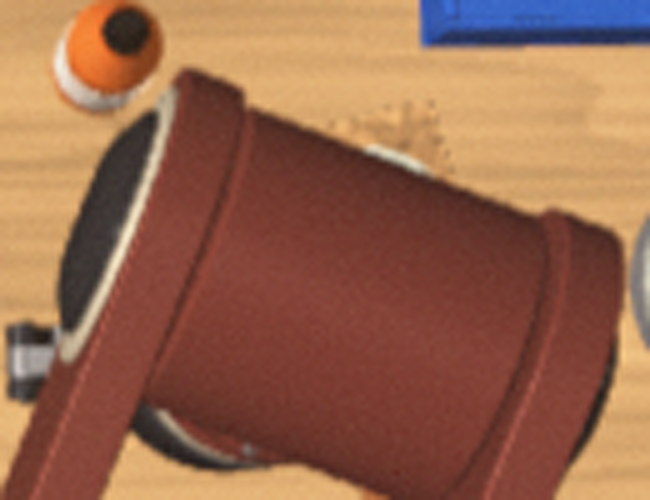

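move_arm:
  increments:
    - [[0, -0.074, 0.093, 0], [0, -0.074, 0.093, 0], [0, -0.074, 0.093, 0], [0, -0.074, 0.093, 0], [0, -0.074, 0.093, 0], [0, -0.074, 0.093, 0], [0, -0.074, 0.093, 0], [0, -0.074, 0.093, 0], [0, 0, 0, 0], [0, 0, 0, 0], [0, 0, 0, 0]]

```text
t: 49.85
tool_pos: [0.6844, 0.0474, 0.4024]
tool_rot: [-1.208, 1.211, 1.209]
contact_force: [-0.1, 0.5, 0.5]
opening: 0.0004
```

```bash
python3 look.py
python3 - <<'E'
from h import *
im=ctrl.get_image("top"); save(im,"n.png",(150,270,200,430),3.4)
E
```

```text
t 49.85 pos [0.6844 0.0474 0.4024] R [[-0.001, -1.0, 0.001], [-0.0, 0.001, 1.0], [-1.0, 0.001, -0.0]] F [-0.1  0.5  0.5] open 0.0004
scene (array([ 0.61380054, -0.29554524]), np.float64(0.05249370822502584), 185, np.float64(0.06148503974981656))
stone? 33 [366. 191.] [ 0.642 -0.292  0.032] mid [ 0.643 -0.292  0.031]
stone? 47 [360. 202.] [ 0.615 -0.275  0.032] mid [ 0.613 -0.275  0.03 ]
stone? 50 [370. 209.] [ 0.596 -0.301  0.038] mid [ 0.597 -0.302  0.033]
stone? 177 [ 56. 278.] [0.435 0.498 0.009] mid [0.436 0.499 0.008]
top (array([ 0.61387308, -0.29877747]), np.float64(0.05302136961541581), 221, np.float64(0.062352902416241474))
top 0.62 60 [ 0.607 -0.269  0.027]
top 0.57 84 [ 0.597 -0.304  0.036]
top 0.44 86 [ 0.626 -0.328  0.026]
```

View pics/n.png

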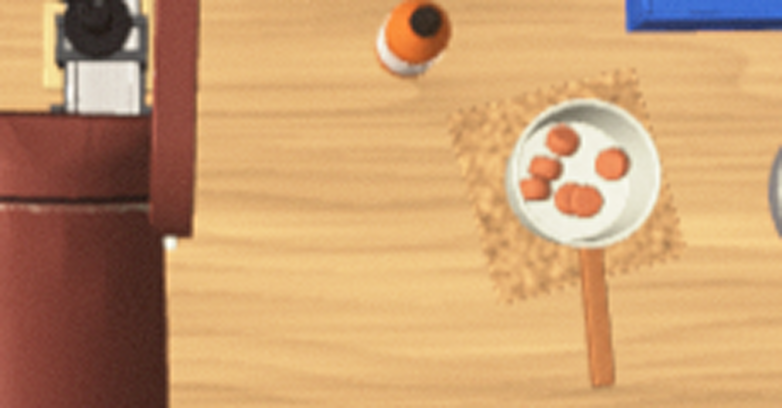

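All six stones are in the bowl: (562,138), (545,168), (535,188), (612,163), and two overlapping at (578,200). Now I press the cap down.

move_arm:
  increments:
    - [[0.08, 0, 0, 0], [0.08, 0, 0, 0], [0.06, 0, 0, 0], [0.02, 0, 0, 0], [0.02, 0, 0, 0], [0.02, 0, 0, 0], [0.02, 0, 0, 0], [0.02, 0, 0, 0], [0.02, 0, 0, 0], [0.02, 0, 0, 0], [0.02, 0, 0, 0], [0.02, 0, 0, 0], [0.01, 0, 0, 0], [0, 0, 0, 0], [0, 0, 0, 0]]

```text
t: 51.35
tool_pos: [0.6846, 0.0482, 0.3001]
tool_rot: [-1.209, 1.209, 1.208]
contact_force: [-0.6, -1.4, 2.9]
opening: 0.0001
```

Nearly home. Press 4 mm and then 4 mm more, watching the force.

move_arm:
  increments:
    - [[0.016, 0, 0, 0], [0, 0, 0, 0], [0, 0, 0, 0]]

```text
t: 51.6
tool_pos: [0.6847, 0.0483, 0.3]
tool_rot: [-1.211, 1.207, 1.207]
contact_force: [-4.8, -1.1, 12.5]
opening: 0.0001
```

move_arm:
  increments:
    - [[0.016, 0, 0, 0], [0, 0, 0, 0], [0, 0, 0, 0]]

```text
t: 51.85
tool_pos: [0.6848, 0.0482, 0.2998]
tool_rot: [-1.212, 1.205, 1.205]
contact_force: [-9.6, -0.7, 21.1]
opening: 0.0002
```

Home: it stopped dead at 0.300 m as the force rose. Back off and check.

move_arm:
  increments:
    - [[-0.05, 0, 0, 0], [-0.1, 0, 0, 0], [-0.1, 0, 0, 0], [-0.1, 0, 0, 0], [-0.1, 0, 0, 0], [0, 0.1, 0.1, 0], [0, 0.1, 0.1, 0], [0, 0.1, 0.1, 0], [0, 0.1, 0.1, 0], [0, 0.1, 0.1, 0], [0, 0.1, 0.1, 0], [0, 0.1, 0.1, 0], [0, 0.1, 0.1, 0], [0, 0, 0, 0], [0, 0, 0, 0], [0, 0, 0, 0], [0, 0, 0, 0], [0, 0, 0, 0]]

```text
t: 53.35
tool_pos: [0.4851, 0.2475, 0.4044]
tool_rot: [-1.208, 1.211, 1.208]
contact_force: [0.7, -0.2, -0.6]
opening: 0.0001
```

```bash
python3 look.py
python3 - <<'E'
from h import *
im=ctrl.get_image("top"); save(im,"o.png",s=1.5)
W=cloud(im);P=W[~np.isnan(W[...,0])]
k=P[(abs(P[:,0]-.685)<.012)&(abs(P[:,1]-.047)<.012)&(P[:,2]>.26)&(P[:,2]<.36)]
print("knob z",np.percentile(k[:,2],[50,97]).round(4))
for s in(.09,.011):
    f=P[(abs(P[:,1]-s)<.012)&(abs(P[:,0]-.585)<.022)&(P[:,2]>.10)&(P[:,2]<.18)]; print("foot z",len(f),np.median(f[:,2]).round(4) if len(f) else 0)
E
```

```text
t 53.35 pos [0.4851 0.2475 0.4044] R [[-0.001, -1.0, 0.002], [-0.0, 0.002, 1.0], [-1.0, 0.001, -0.0]] F [ 0.7 -0.2 -0.6] open 0.0001
scene (array([ 0.61277229, -0.29556155]), np.float64(0.05333165760971363), 212, np.float64(0.06197358304682432))
scene 0.43 80 [ 0.62  -0.329  0.022]
stone? 52 [365. 191.] [ 0.642 -0.29   0.031] mid [ 0.643 -0.29   0.031]
stone? 52 [380. 198.] [ 0.625 -0.327  0.03 ] mid [ 0.625 -0.327  0.03 ]
stone? 84 [358. 202.] [ 0.614 -0.271  0.032] mid [ 0.614 -0.272  0.03 ]
stone? 91 [370. 209.] [ 0.597 -0.299  0.039] mid [ 0.597 -0.3    0.033]
stone? 291 [ 93. 379.] [0.348 0.184 0.686] mid [0.35  0.191 0.685]
top (array([ 0.61369568, -0.29883336]), np.float64(0.053056583489529525), 221, np.float64(0.06233591714727704))
top 0.5 90 [ 0.597 -0.307  0.027]
top 0.38 55 [ 0.607 -0.271  0.03 ]
knob z [0.285  0.2877]
foot z 145 0.1253
foot z 134 0.1256
```

View pics/o.png

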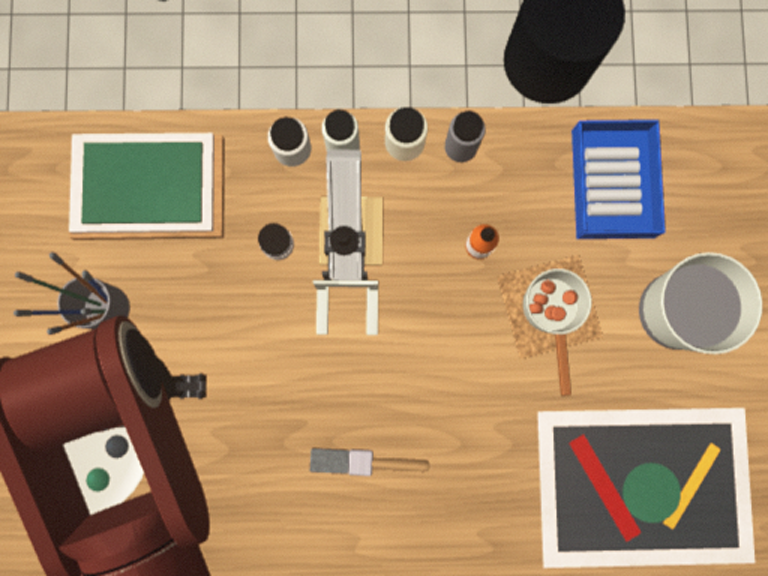

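The dipper is central on the mat with six stones, the bench is clear, and the bottle and jar are unmoved. Cap and gate are down.

```bash
python3 -c "
from h import *
st(); print(ctrl.finish_job())"
```

```text
t 53.6 pos [0.4846 0.2479 0.4049] R [[-0.0, -1.0, 0.001], [-0.0, 0.001, 1.0], [-1.0, 0.0, -0.0]] F [ 1.  -0.3  0.5] open 0.0002
the job is handed in; nothing more can be done
None
```

I handed the job in at 53.6 s, and every check I made at the end agreed with the goal; the station gives no verdict.

- **Chute:** I pulled the cap up about 40 mm. I then held the dipper under the lip, raising the gate about 28 mm, and caught all three stones.
- **Bench stones:** Three were there, and all three are now in the dipper. One had been knocked about 25 mm aside before I reached it, so my first two grasps closed on nothing. I found it again in the images and picked it up.
- **Cap:** I pressed it until it stopped moving while the force rose to about 21 N.

**Last checks:**
- **Dipper:** It stands on the mat with its middle about 2 mm from the mat's. The rim height fits it sitting flat.
- **Stones:** All six are in the bowl, the highest top at about 39 mm above the bench, below the rim. The bench is clear.
- **Cap and gate:** The knob top and the gate feet are back at their starting heights.
- **Bottle and jar:** Both look unmoved in the last picture; I did not measure them again.
- **Robot:** It is clear of everything.

The two cameras disagreed by 3–4 mm in y throughout, so I corrected both using the gripped knob's position.

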